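Put the inspection lamps on charge in the roll-top dock

TASK

Roll the slatted cover of the charging dock up and back until it stays open, then push every inspection lamp that is out on the bench fully down onto a charging post of the dock. When all of them are on, take the orange reset pin from its wooden stand, hold the small recessed red button of the dock fully in with the pin's tip for about a second so that charging starts, and put the pin back in its stand. Leave the cover open and the tin, the spanner and the bottle where they are.

Things in the scene. Friction and masses are not known exactly. Their poses are not given: they have to be found in the camera images.
- dock: Charging dock fixed on the bench. Grey base 400 mm deep (x), 350 wide (y), deck 50 mm above the bench, between blue half-disc side walls (inner faces y = +/-175 mm, 12 thick, top at 259 mm). Origin on the bench under the tracks' axis; -x is the front (robot's side). Posts in a row 95 mm in front of the origin, 72 apart; button panel before them; partition 180 mm high on the deck 50 mm behind.
- cover (a joint): Slatted roll-top, rad about the dock's y through track_axis: 0 shut over front and top, 1.75 fully open (behind the partition). Tracks are circular, radius 200 mm, so it turns as one; growing = handle up and back. 0.6 kg, damped 0.4 N m s/rad: turn slowly (0.3 rad/s), about 3 N at the handle. Let go below 0.7 it sinks shut, beyond about 0.8 it sinks open in a few seconds and stays.
- cover_handle (a point): Centre of the aluminium handle bar: 14 mm thick, 40 long along the dock's y, 32 mm outside the slats on two 8 mm stalks, 232 mm from the track axis. Shut, it is at the front, 90 mm above the bench. At cover angle a it stands (10 deg + a) above the axis' horizontal, seen from the front. Pinched across its flat ends from above, it can pivot between the fingers. The frame turns with the cover.
- track_axis (a point): Middle of the cover's turning axis, 50 mm above the bench; the axis runs along the dock's y.
- post1 (a point): Foot of charging post 1 on the deck (50 mm above the bench), axes as the dock's; posts 1 to 4 run from the dock's +y to its -y side. White upright spigot 26 mm in diameter, 30 mm high, the upper 9 mm tapering to 14 mm.
- post2 (a point): Foot of charging post 2 on the deck (50 mm above the bench), axes as the dock's; posts 1 to 4 run from the dock's +y to its -y side. White upright spigot 26 mm in diameter, 30 mm high, the upper 9 mm tapering to 14 mm.
- post3 (a point): Foot of charging post 3 on the deck (50 mm above the bench), axes as the dock's; posts 1 to 4 run from the dock's +y to its -y side. White upright spigot 26 mm in diameter, 30 mm high, the upper 9 mm tapering to 14 mm.
- post4 (a point): Foot of charging post 4 on the deck (50 mm above the bench), axes as the dock's; posts 1 to 4 run from the dock's +y to its -y side. White upright spigot 26 mm in diameter, 30 mm high, the upper 9 mm tapering to 14 mm.
- reset_button (a joint): Travel of the red spring button, m: 0 out, 0.005 fully in (press straight down; about 1.2 N to start, 4 N fully in). It counts as pressed beyond 0.004.
- button_top (a point): Centre of the top of the red button cap (11 mm in diameter); it goes down as the button is pressed. Out, it lies 8 mm below the face of the black panel (44 mm square, 25 mm high, on the deck), in a hole 15 mm in diameter, too narrow for fingers.
- button_mouth (a point): Centre of the mouth of the button's hole, on the face of the black panel, 75 mm above the bench and 156 mm in front of the dock's origin.
- lamp1: Cordless inspection lamp standing upright on the bench, 90 mm high, 0.2 kg: black battery foot 60 mm in diameter and 14 mm high, above it a round body 42 mm in diameter, grey with a white lens band and a thin green band. Origin at the centre of its underside, z up. From below it has a bore 30 mm in diameter, 34 mm deep. Fully home on a post its underside rests on the deck. May be absent (None).
- lamp2: Cordless inspection lamp standing upright on the bench, 90 mm high, 0.2 kg: black battery foot 60 mm in diameter and 14 mm high, above it a round body 42 mm in diameter, grey with a white lens band and a thin green band. Origin at the centre of its underside, z up. From below it has a bore 30 mm in diameter, 34 mm deep. Fully home on a post its underside rests on the deck. May be absent (None).
- lamp3: Cordless inspection lamp standing upright on the bench, 90 mm high, 0.2 kg: black battery foot 60 mm in diameter and 14 mm high, above it a round body 42 mm in diameter, grey with a white lens band and a thin green band. Origin at the centre of its underside, z up. From below it has a bore 30 mm in diameter, 34 mm deep. Fully home on a post its underside rests on the deck. May be absent (None).
- lamp4: Cordless inspection lamp standing upright on the bench, 90 mm high, 0.2 kg: black battery foot 60 mm in diameter and 14 mm high, above it a round body 42 mm in diameter, grey with a white lens band and a thin green band. Origin at the centre of its underside, z up. From below it has a bore 30 mm in diameter, 34 mm deep. Fully home on a post its underside rests on the deck. May be absent (None).
- pin: Reset pin: round orange handle 18 mm in diameter, 85 mm long, with a white plastic shaft 8 mm in diameter and 45 mm long below it; 130 mm in all, 40 g. Origin at the tip of the shaft, z along the pin towards the handle. It stands upright in the stand.
- stand: Fixed dark wooden block 56 mm square, 50 mm high, with an upright hole 12 mm in diameter and 47 mm deep in its middle, with a 2 mm chamfer. Origin under its centre. The shoulder of the pin's handle rests on its top, the pin's tip then 5 mm above the bench.
- stand_mouth (a point): Centre of the hole's mouth on the stand's top, 50 mm above the bench.
- tin: Bystander: closed steel tin, 74 mm in diameter, 75 mm high, origin under its centre.
- spanner: Bystander: steel spanner 160 mm long, lying on the bench along its x axis, origin under its middle.
- thinner: Bystander: white bottle with a blue cap, 72 mm in diameter, 130 mm high, origin under its centre.
There are look-alikes about, which are no part of the job. Leave any pink look-alike of the lamp3 alone. There is more than one size of the pin; the one meant has the size given above.

How it is judged:
By the outcome, as a careful person would: the job done as asked, in the order asked, and still so for the second after the job is handed in, with the robot touching nothing.
Of lamp1, lamp2, lamp3, lamp4 only 2 to 4 are there at a start; the rules pass over those that are not, and their reading is None.
At some moment in a run one of lamp1, lamp2, lamp3, lamp4 may be knocked a few centimetres aside while the robot is not near it.
It also fails if it takes over 210 s, if anything falls off the work surface, if the arm or the gripper's body presses on something with over 40 N, if the wrist force passes 120 N, or if a joint passes its speed limit or range.

ROBOT

A 6-joint arm with a two-finger parallel gripper is mounted at the origin on the work surface. World frame = base frame: x ahead of the robot, y to its left, z up, the work surface at z = 0. Lengths are in mm, angles in degrees, forces in N, time in s.
With the tool pointing down it reaches from about 275 to 725 mm from the base axis. Payload 15.9 kg.
Tool frame: the origin (TCP) lies midway between the tips of the shut fingers; the grasp point (between the pads) lies 19 mm behind it; y points along the fingers, z is the direction in which the jaws open and shut, and the axes are right-handed (so a half turn about y gives the same grasp; the last joint's range is limited). The gripper opens to 85 mm and grips with 20 to 120 N. Pads are 22 mm wide; open, the fingers measure 114 mm over their backs; the gripper's body (76 mm by 85 mm) begins 54 mm behind the grasp point. The pads swing forward as they close: fully open they stand 13 mm farther back than shut.
Start: joints at [-66.177, 12.198, -1.971, 75.831, 0, 90], TCP at [201.953, -457.384, 231.306] pointing down, gripper open.
Joint ranges: [-170.91, 170.91], [-42.67, 98.43], [-65.05, 77.54], [-120.47, 116.71], [-90, 82.35], [-180, 180]. Speed limits (degrees/s): [108.29, 108.29, 136.94, 147.25, 180, 180].

INTERFACE

Orientations are given as [roll, pitch, yaw] about the fixed x, y, z axes, in that order (R = Rz(yaw) Ry(pitch) Rx(roll)).
In Python, from bench import get_obs, grab_frame, camera_params, finish_job gives the robot as it stands.
- The arm moves only by the tool step_arm, never from a script. Its argument "series" is text: rows parted by semicolons, each of 6 numbers parted by spaces: the shift along the tool's x, y, z in mm, then the turn, a rotation vector about the tool's x, y, z in rad. In form: dx dy dz rx ry rz; .... A call has exactly 8 rows; each row is the pose to reach, as a shift and turn from the pose commanded when the call began, along the tool's axes at that moment; what a row does not reach only later rows make up. A row lasts 1/8 s, in which the tool goes at most 62.5 mm and 10.7 degrees, less where a joint would pass 70% of its speed; a pose out of reach is approached as far as the arm can. A call with a gripper value outside its range is refused whole. "fingers" is the gripper's target within -1 to 1 (shut at 1, half-way at 0, fully open at -1), set as the call begins (left out, the last holds). The fingers move at their own pace and stop on an object; "newtons" is the grip in N (left out, the last holds). Time passes only in rows, so rows that repeat a pose let the fingers close, or fill a call up. It gives the time, the measured TCP pose, the force and the opening at its end, in the units of the state.
- get_obs(): the state, without advancing time (a new reading comes with each control period).
- grab_frame(name): name is "scene" or "top" or "wrist"; returns the picture (384x512x3 uint8, blue, green, red); there is no depth.
- camera_params(name): a dict with "K" (3x3 intrinsics, pixels), "R" (3x3) and "t" (3): a world point X has camera coordinates R X + t. Camera axes: x right, y down, z forward; pixel columns grow to the right and rows downward; lengths in mm; the calibration is good to about 2 mm. A picture is of the moment at which its call begins: read the wrist's pose just before it. camera_params takes no time and is no camera call; for the wrist camera it gives the pose at the moment of the call.
- finish_job(): hands the job in, once; it reports no verdict.
The state is a dict: "time": time; "q": joint angles; "qd": joint speeds; "tau": joint torques, N m; "tool_pos": TCP position; "eef_rot": TCP orientation; "wrist_force": force on the tool from outside, world axes, zero at the start; "ft_torque": the same for the moment, N m; "opening": finger opening in mm.
Only numpy, scipy, OpenCV 4.12 (cv2) and the standard library are available. Lean on these libraries where they do the work, as an engineer would, in place of code of your own. Each camera call takes 0.05 s, during which the arm holds its last target.

## Working session

There is one attempt and no reset: what is moved stays moved. The work goes in short steps, Python scripts to look and compute and a tool call to move; the robot and the scene stay as the last step left them, time stands still between calls to the robot, and variables do not carry over. Pictures are saved under pics/ and viewed, and the job is handed in when it is done.

Besides the shell and the picture viewer there is one more tool, called after "Call:" by a JSON object that holds its "api" and its "payload", one argument or row to a line. step_arm: Moves the arm, as the interface text tells. Its arguments: {"type":"object","properties":{"series":{"type":"string"},"fingers":{"type":"number"},"newtons":{"type":"number"}},"required":["series"]}

```bash
ls; mkdir -p pics; python3 - <<'E'
from bench import *
import cv2,numpy as np
o=get_obs();print(o)
for n in ("scene","top","wrist"):
    cv2.imwrite(f"pics/{n}0.png",grab_frame(n)); p=camera_params(n);print(n,p)
E
```

```text
pics
{'time': 0.0, 'q': array([-6.61762331e+01,  1.22243593e+01, -2.00771272e+00,  7.58313777e+01,
        6.06362175e-04,  9.00004913e+01]), 'qd': array([0.08195201, 0.02696837, 0.04310368, 0.06420465, 0.03912256,
       0.02435399]), 'tau': array([ 2.36383530e-03, -6.86169863e+01,  4.87111080e+01,  1.77035364e-02,
        2.59463231e-04, -9.49101320e-06]), 'tool_pos': array([ 201.82970422, -457.08730863,  230.82368747]), 'eef_rot': array([-9.00634497e+01,  6.05817724e-04, -1.56176725e+02]), 'wrist_force': array([-0.25156384,  0.84012261, -0.54848652]), 'ft_torque': array([0.02948669, 0.01081634, 0.02819651]), 'opening': 84.99157514678521}
scene {'K': array([[428.77407667,   0.        , 258.04599604],
       [  0.        , 428.77407667, 188.83233049],
       [  0.        ,   0.        ,   1.        ]]), 'R': array([[ 0.52744386,  0.84958542,  0.00275585],
       [ 0.80581504, -0.49923707, -0.31847209],
       [-0.26919343,  0.17019685, -0.94792823]]), 't': array([-305.00461659, -431.69813953, 1533.03379778])}
top {'K': array([[448.7174007 ,   0.        , 254.93494264],
       [  0.        , 448.7174007 , 190.85566031],
       [  0.        ,   0.        ,   1.        ]]), 'R': array([[ 0.00472364, -0.99997285, -0.00565521],
       [-0.98596726, -0.00371362, -0.16689748],
       [ 0.16687194,  0.00636422, -0.98595804]]), 't': array([   5.93627007,  561.17065294, 1149.56894519])}
wrist {'K': array([[313.87279503,   0.        , 255.19976309],
       [  0.        , 313.87279503, 196.65590089],
       [  0.        ,   0.        ,   1.        ]]), 'R': array([[ 0.40386787, -0.91481663, -0.00112652],
       [-0.86960262, -0.38428882,  0.31002158],
       [-0.28404581, -0.12422813, -0.95072885]]), 't': array([-500.07939025,  -39.58248564,  380.09908343])}
```

View pics/scene0.png

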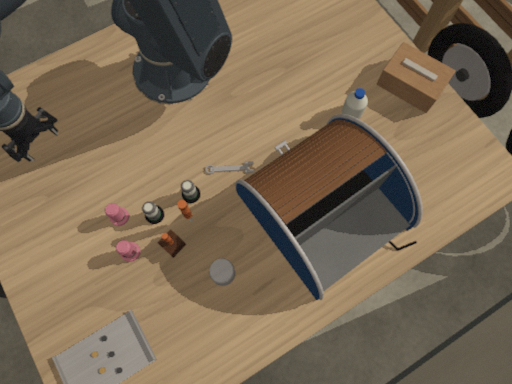

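View pics/top0.png

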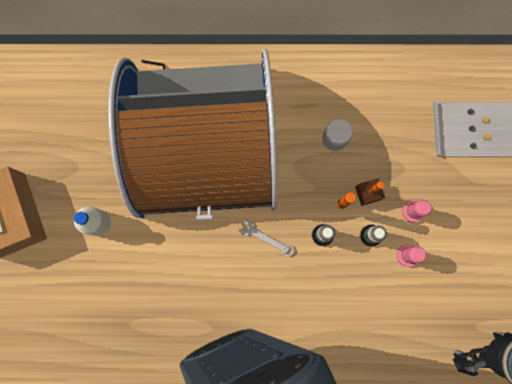

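View pics/wrist0.png

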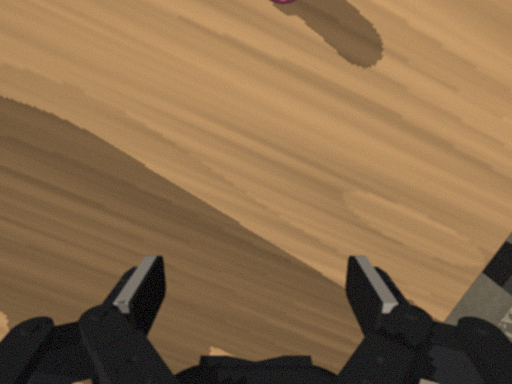

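```bash
cat > h.py <<'E'
from bench import *
import cv2,numpy as np
from scipy.spatial.transform import Rotation as Ro
def pix2w(p,uv,z):
    d=p["R"].T@np.linalg.inv(p["K"])@np.array([uv[0],uv[1],1.]); c=-p["R"].T@p["t"]
    return c+d*(z-c[2])/d[2]
def proj(p,X):
    X=np.atleast_2d(X); c=X@p["R"].T+p["t"]; q=c@p["K"].T; return q[:,:2]/q[:,2:]
def crop(img,u0,u1,v0,v1,s,name):
    cv2.imwrite(name,cv2.resize(img[v0:v1,u0:u1],None,fx=s,fy=s,interpolation=cv2.INTER_CUBIC))
def toolR(o): return Ro.from_euler('xyz',o["eef_rot"],degrees=True).as_matrix()
E
python3 - <<'E'
from h import *
t=cv2.imread("pics/top0.png");s=cv2.imread("pics/scene0.png")
crop(t,230,450,100,290,3.6,"pics/tc.png"); crop(s,90,270,140,290,4.4,"pics/sc.png"); crop(t,90,290,40,230,3.1,"pics/td.png")
E
```

```text
(no output)
```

View pics/tc.png

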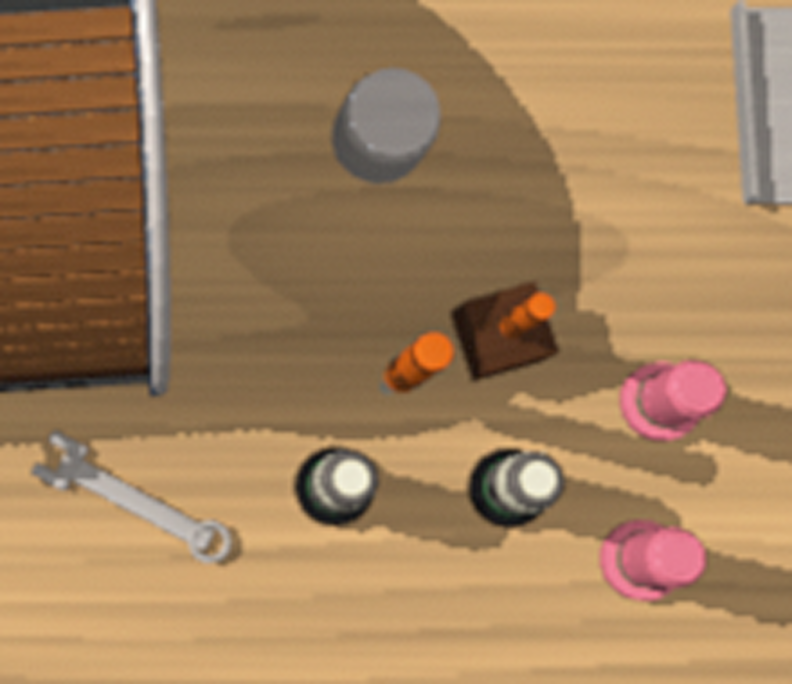

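View pics/sc.png

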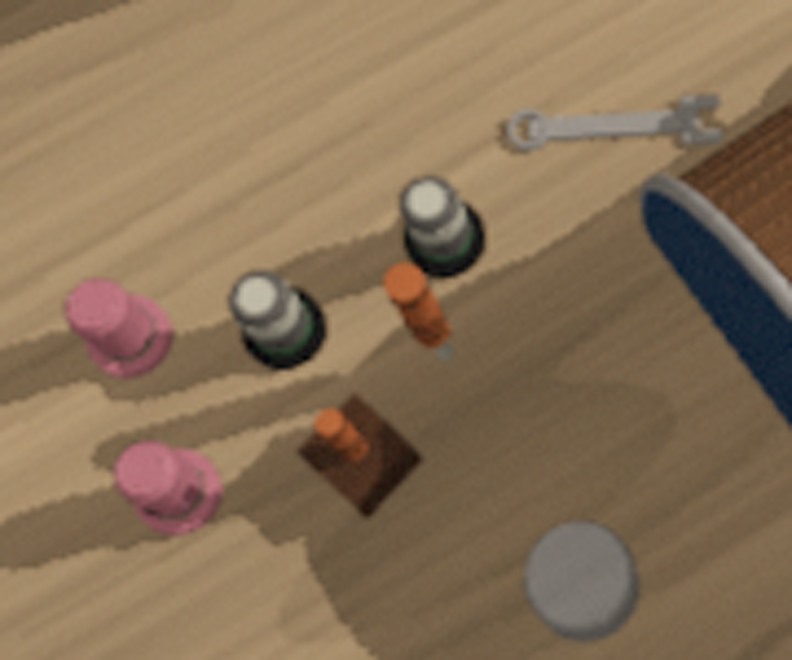

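View pics/td.png

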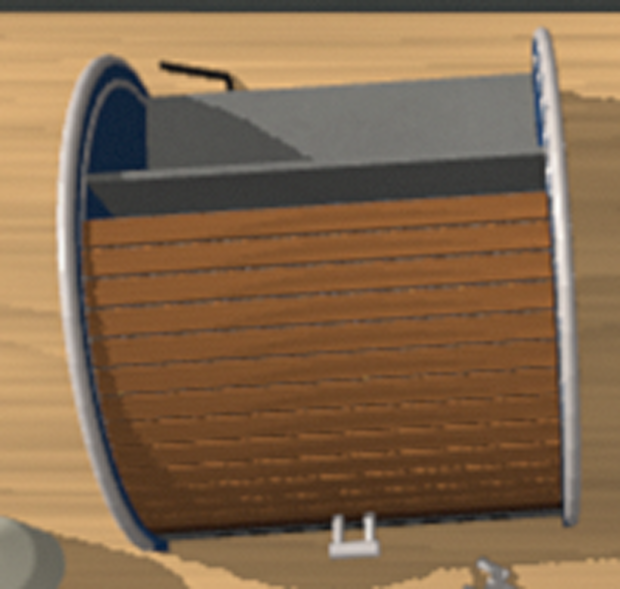

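```bash
python3 - <<'E'
from h import *
p=camera_params("top");s=camera_params("scene")
f=lambda u,v:(u/3.1+90,v/3.1+40)
hb=pix2w(p,f(354,548),90);print("handle",hb,pix2w(p,f(330,549),90),pix2w(p,f(378,546),90))
a=pix2w(p,f(88,177),230);b=pix2w(p,f(547,152),230);print(a,b,np.linalg.norm(a-b),np.degrees(np.arctan2(*( (a-b)[[1,0]]))))
yaw=np.arctan2(-(a-b)[0],(a-b)[1]);print("yaw",np.degrees(yaw))
print("center from handle",hb[:2]+228.5*np.array([np.cos(yaw),np.sin(yaw)]))
print("center from part",(a+b)[:2]/2-50*np.array([np.cos(yaw),np.sin(yaw)]))
g=lambda u,v:(u/3.6+230,v/3.6+100)
k=lambda u,v:(u/4.4+90,v/4.4+140)
for n,t1,t2,z in (("lampA top",g(353,480),k(429,200),90),("lampB top",g(541,483),k(259,297),90),("A foot",g(336,486),k(444,238),14),("B foot",g(511,487),k(284,327),14),("pin top",g(541,305),k(332,424),135),("loose top",g(433,352),k(406,283),130),("tin top",g(394,112),k(581,577),75)):
    print(n,pix2w(p,t1,z).round(1),pix2w(s,t2,z).round(1))
for c in [(473,378),(557,352),(536,285),(455,310)]: print("stand base?",pix2w(p,g(*c),0 if c[0]==473 else 0).round(1),pix2w(p,g(*c),50).round(1))
E
```

```text
handle [486.45320161 136.96679471  90.        ] [485.5471814 156.6783459  90.       ] [488.18464668 117.27146394  90.        ]
[751.57249588 327.80863883 230.        ] [772.31164567 -18.70580779 230.        ] 347.13451866058904 93.42510961197546
yaw 3.4251096119754503
center from handle [714.5450415  150.61826258]
center from part [712.03138371 151.56422343]
lampA top [ 445.7 -177.3   90. ] [ 451.6 -172.8   90. ]
lampB top [ 444.2 -309.    90. ] [ 451.9 -303.8   90. ]
A foot [ 446.8 -176.4   14. ] [ 453.8 -174.8   14. ]
B foot [ 446.6 -307.1   14. ] [ 452.1 -304.2   14. ]
pin top [ 562.8 -301.8  135. ] [ 568.6 -299.7  135. ]
loose top [ 530.7 -227.8  130. ] [ 509.4 -214.8  130. ]
tin top [ 718.5 -216.    75. ] [ 726.1 -213.6   75. ]
stand base? [ 530.7 -284.9    0. ] [ 523.8 -273.2   50. ]
stand base? [ 551.1 -349.9    0. ] [ 543.4 -335.6   50. ]
stand base? [ 603.4 -336.     0. ] [ 593.5 -322.3   50. ]
stand base? [ 583.5 -272.9    0. ] [ 574.5 -261.7   50. ]
```

```bash
cat >> h.py <<'E'
def goto(pos,yaw,o=None,tilt=0):
    """shift & rotvec in tool axes from measured pose to pos, yaw (tool down). tilt: about tool z"""
    o=o or get_obs();R=toolR(o);T=Ro.from_euler('xyz',[-90,0,yaw],degrees=True)*Ro.from_rotvec([0,0,np.radians(tilt)])
    d=R.T@(np.array(pos,float)-o["tool_pos"]); rv=(Ro.from_matrix(R).inv()*T).as_rotvec()
    print("pos",o["tool_pos"].round(1),"rot",o["eef_rot"].round(2),"q",o["q"].round(1),"F",o["wrist_force"].round(1),"op",round(o["opening"],1),"t",round(o["time"],2))
    print("MOVE",d.round(1),rv.round(4))
def det(name,fn):
    im=grab_frame(name);cv2.imwrite(fn,im);return im
E
python3 - <<'E'
from h import *
goto([440,130,200],3.4)
E
```

```text
pos [ 201.9 -457.2  230.9] rot [ -90.05    0.   -156.18] q [-66.2  12.2  -2.   75.8   0.   90. ] F [-0.8 -0.1  0.8] op 85.5 t 0.15
MOVE [-455.    31.3 -441. ] [ 2.0000e-04 -2.7852e+00 -1.1000e-03]
```

Call:
{"api": "step_arm", "payload": {
  "series": "-28 2 -27 0 -0.17 0; -57 4 -55 0 -0.34 0; -85 6 -83 0 -0.52 0; -114 8 -110 0 -0.7 0; -142 10 -138 0 -0.87 0; -170 12 -165 0 -1.04 0; -199 14 -193 0 -1.22 0; -227 16 -220 0 -1.39 0",
  "fingers": -1
}}

```text
time: 1.15
tool_pos: [320.9, -163.2, 215.2]
eef_rot: [-90.0, 0.0, -76.2]
wrist_force: [0.4, -0.6, -1.5]
opening: 85.4
```

```bash
python3 - <<'E'
from h import *
goto([440,130,200],3.4)
E
```

```text
pos [ 320.9 -163.2  215.2] rot [-90.     0.   -76.21] q [-26.9  -4.1 -22.   72.1   0.   49.3] F [ 0.4 -0.6 -1.5] op 85.4 t 1.15
MOVE [-256.3   15.2  185.5] [-0.     -1.3895 -0.    ]
```

Call:
{"api": "step_arm", "payload": {
  "series": "-32 2 23 0 -0.17 0; -64 4 46 0 -0.35 0; -96 6 69 0 -0.52 0; -128 8 93 0 -0.7 0; -160 10 116 0 -0.87 0; -192 12 139 0 -1.04 0; -224 14 162 0 -1.22 0; -256 15 185 0 -1.39 0"
}}

```text
time: 2.15
tool_pos: [441.2, 128.9, 200.1]
eef_rot: [-90.0, 0.0, 3.4]
wrist_force: [0.6, -0.8, 1.0]
opening: 85.3
```

```bash
python3 - <<'E'
from h import *
goto([487,137,130],3.4)
p=camera_params("wrist");im=det("wrist","pics/w1.png")
print(proj(p,[[486,137,90],[713,151,259]]))
E
```

```text
pos [441.2 128.9 200.1] rot [-9.001e+01  2.000e-02  3.450e+00] q [ 16.3   8.  -11.6  70.4  -0.   12.8] F [ 0.6 -0.8  1. ] op 85.3 t 2.15
MOVE [46.2 70.1  5.3] [ 0.0001  0.0008 -0.0003]
[[261.63746405 241.36316965]
 [265.35250646 710.94625583]]
```

View pics/w1.png

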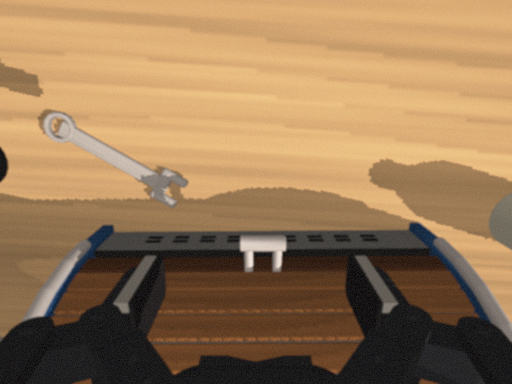

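Call:
{"api": "step_arm", "payload": {
  "series": "11 16 1 0 0 0; 22 32 3 0 0 0; 33 48 4 0 0 0; 44 64 5 0 0 0; 44 80 5 0 0 0; 44 96 5 0 0 0; 44 112 5 0 0 0; 44 128 5 0 0 0"
}}

```text
time: 3.2
tool_pos: [485.0, 134.6, 71.1]
eef_rot: [-90.0, 0.0, 3.1]
wrist_force: [0.7, -0.4, -0.1]
opening: 85.4
```

```bash
python3 - <<'E'
from h import *
goto([487,137,71],3.4)
p=camera_params("wrist");im=det("wrist","pics/w2.png")
print(proj(p,[[486,137,90],[713,151,259]]))
E
```

```text
pos [485.  134.6  71.1] rot [-9.001e+01  1.000e-02  3.060e+00] q [ 15.5  17.7 -18.7  53.6  -0.   12.5] F [ 0.7 -0.4 -0.1] op 85.4 t 3.2
MOVE [2.2 0.1 2.3] [ 0.0001 -0.006  -0.0003]
[[ 261.09886768  280.24049459]
 [ 283.10843714 2051.23522025]]
```

View pics/w2.png

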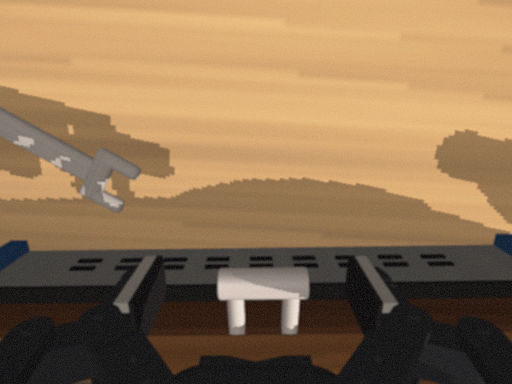

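Call:
{"api": "step_arm", "payload": {
  "series": "1 2 1 0 -0.006 0; 1 3 2 0 -0.006 0; 1 3 2 0 -0.006 0; 1 3 2 0 -0.006 0; 1 3 2 0 -0.006 0; 1 3 2 0 -0.006 0; 1 3 2 0 -0.006 0; 1 3 2 0 -0.006 0",
  "fingers": 1,
  "newtons": 30
}}

```text
time: 4.25
tool_pos: [486.0, 138.0, 69.9]
eef_rot: [-89.9, -0.1, 3.5]
wrist_force: [-1.0, 7.1, -0.3]
opening: 39.3
```

```bash
python3 - <<'E'
from h import *
o=get_obs();goto([487,137,71],3.4,o)
# arc plan in tool axes (tool x fwd, y down): relative to a=0
for a in np.arange(0,1.15,0.0375):
    x=232*(np.cos(np.radians(10))-np.cos(np.radians(10)+a)); z=232*(np.sin(np.radians(10)+a)-np.sin(np.radians(10)))
    print(round(a,4),round(x,1),round(-z,1))
E
```

```text
pos [486.  138.   69.9] rot [-8.989e+01 -5.000e-02  3.480e+00] q [ 15.8  17.9 -18.7  53.4   0.1  12.3] F [-1.   7.1 -0.3] op 39.3 t 4.25
MOVE [ 1.  -1.1 -1. ] [-0.002   0.0014  0.001 ]
0.0 0.0 -0.0
0.0375 1.7 -8.5
0.075 3.7 -17.0
0.1125 6.0 -25.4
0.15 8.6 -33.7
0.1875 11.5 -41.9
0.225 14.7 -50.0
0.2625 18.3 -57.9
0.3 22.1 -65.7
0.3375 26.2 -73.4
0.375 30.6 -80.9
0.4125 35.3 -88.2
0.45 40.3 -95.4
0.4875 45.5 -102.3
0.525 51.0 -109.1
0.5625 56.7 -115.6
0.6 62.7 -122.0
0.6375 68.9 -128.1
0.675 75.3 -133.9
0.7125 81.9 -139.6
0.75 88.8 -144.9
0.7875 95.8 -150.0
0.825 103.0 -154.9
0.8625 110.4 -159.4
0.9 118.0 -163.7
0.9375 125.7 -167.7
0.975 133.6 -171.4
1.0125 141.6 -174.8
1.05 149.7 -177.9
1.0875 158.0 -180.7
1.125 166.3 -183.2
```

Gripped at 39.3 mm. Lift along the arc at 0.3 rad/s.

Call:
{"api": "step_arm", "payload": {
  "series": "1.7 -8.5 -1 0 0 0; 3.7 -17 -1 0 0 0; 6 -25.4 -1 0 0 0; 8.6 -33.7 -1 0 0 0; 11.5 -41.9 -1 0 0 0; 14.7 -50 -1 0 0 0; 18.3 -57.9 -1 0 0 0; 22.1 -65.7 -1 0 0 0"
}}

```text
time: 5.25
tool_pos: [507.8, 139.4, 135.6]
eef_rot: [-89.8, -0.0, 3.5]
wrist_force: [1.2, 17.0, -4.9]
opening: 39.4
```

```bash
python3 - <<'E'
from h import *
o=get_obs();goto([487,137,71],3.4,o)
im=det("wrist","pics/w3.png")
E
```

```text
pos [507.8 139.4 135.6] rot [-8.976e+01 -2.000e-02  3.530e+00] q [15.2 17.3 -9.2 63.4  0.2 11.7] F [ 1.2 17.  -4.9] op 39.4 t 5.25
MOVE [-21.   64.6  -1.4] [-0.0041  0.0022  0.0003]
```

View pics/w3.png

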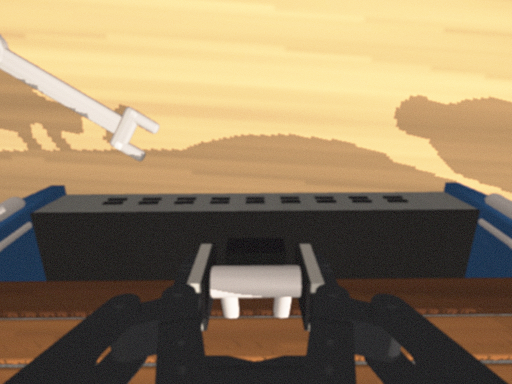

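Call:
{"api": "step_arm", "payload": {
  "series": "4.1 -7.7 1 0 0 0; 8.5 -15.2 2 0 0 0; 13.2 -22.5 3 0 0 0; 18.2 -29.7 3 0 0 0; 23.4 -36.6 3 0 0 0; 28.9 -43.4 3 0 0 0; 34.6 -49.9 3 0 0 0; 40.6 -56.3 3 0 0 0"
}}

```text
time: 6.3
tool_pos: [548.3, 142.3, 191.7]
eef_rot: [-90.0, 0.0, 3.4]
wrist_force: [0.2, -4.9, -3.3]
opening: 38.9
```

```bash
python3 - <<'E'
from h import *
o=get_obs();goto([487,137,71],3.4,o)
E
```

```text
pos [548.3 142.3 191.7] rot [-9.005e+01  1.000e-02  3.430e+00] q [14.6 20.6  3.7 73.1 -0.  11.1] F [ 0.2 -4.9 -3.3] op 38.9 t 6.3
MOVE [-61.5 120.7  -1.5] [ 0.0009  0.0004 -0.0002]
```

Call:
{"api": "step_arm", "payload": {
  "series": "6.2 -6.1 -1 0 0 0; 12.6 -11.9 -1 0 0 0; 19.2 -17.6 -1 0 0 0; 26.1 -22.9 -1 0 0 0; 33.1 -28 -1 0 0 0; 40.3 -32.9 -1 0 0 0; 47.7 -37.4 -1 0 0 0; 55.3 -41.7 -1 0 0 0"
}}

```text
time: 7.3
tool_pos: [603.8, 146.0, 233.6]
eef_rot: [-89.9, -0.0, 3.5]
wrist_force: [-1.2, 6.5, -0.5]
opening: 38.9
```

Call:
{"api": "step_arm", "payload": {
  "series": "7.7 -4 0 0 0 0; 15.6 -7.7 0 0 0 0; 23.6 -11.1 0 0 0 0; 31.7 -14.2 0 0 0 0; 40 -17 0 0 0 0; 48.3 -19.5 0 0 0 0; 48.3 -19.5 0 0 0 0; 48.3 -19.5 0 0 0 0"
}}

```text
time: 8.3
tool_pos: [652.2, 149.3, 253.1]
eef_rot: [-89.9, -0.1, 3.5]
wrist_force: [0.8, 9.0, 1.5]
opening: 39.1
```

```bash
python3 - <<'E'
from h import *
o=get_obs();goto([487,137,71],3.4,o)
im=det("wrist","pics/w4.png")
E
```

```text
pos [652.2 149.3 253.1] rot [-8.988e+01 -8.000e-02  3.500e+00] q [12.8 34.4 34.1 89.6  0.1  9.3] F [0.8 9.  1.5] op 39.1 t 8.3
MOVE [-165.9  181.9   -2.6] [-0.0021  0.0017  0.0014]
```

View pics/w4.png

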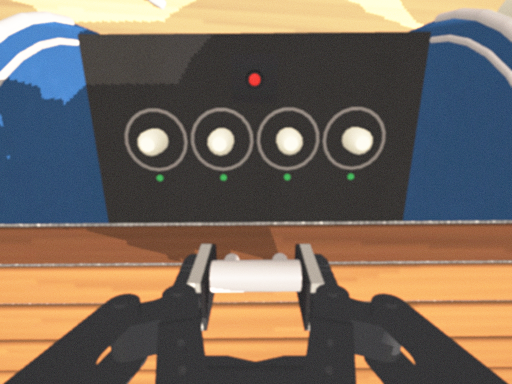

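Call:
{"api": "step_arm", "payload": {
  "series": "0 0 1 0 0 0; 0 0 1 0 0 0; 0 0 1 0 0 0; 0 0 1 0 0 0; -10 -20 1 0 0 0; -30 -35 1 0 0 0; -60 -40 1 0 0 0; -90 -40 0 0 0 0",
  "fingers": -1
}}

```text
time: 9.35
tool_pos: [561.0, 142.5, 292.9]
eef_rot: [-90.0, -0.1, 3.4]
wrist_force: [1.2, 0.9, 0.5]
opening: 85.4
```

```bash
python3 - <<'E'
from h import *
o=get_obs();goto([560,150,300],3.4,o)
p=camera_params("wrist");im=det("wrist","pics/w5.png")
det("top","pics/top1.png")
E
```

```text
pos [561.  142.5 292.9] rot [-8.999e+01 -5.000e-02  3.440e+00] q [14.3 22.2 20.5 88.3 -0.  10.8] F [1.2 0.9 0.5] op 85.4 t 9.35
MOVE [-0.6 -7.1  7.5] [-0.0001  0.0007  0.0009]
```

View pics/w5.png

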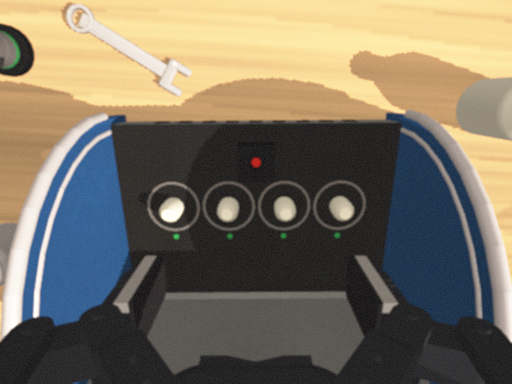

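View pics/top1.png

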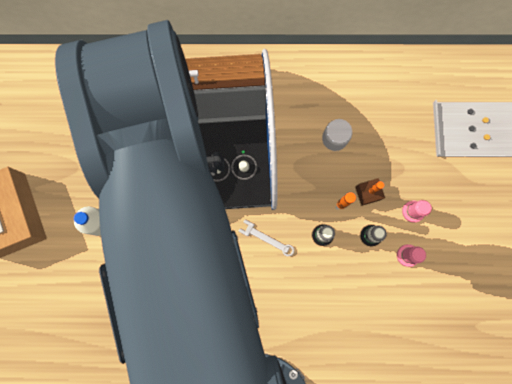

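```bash
cat > posts.py <<'E'
from h import *
E
python3 - <<'E'
from h import *
im=cv2.imread("pics/w5.png");p=camera_params("wrist")
crop(im,110,410,110,260,2.6,"pics/w5c.png")
# white tops
hsv=cv2.cvtColor(im,cv2.COLOR_BGR2HSV)
red=cv2.inRange(hsv,(0,150,100),(8,255,255))|cv2.inRange(hsv,(172,150,100),(180,255,255))
n,l,st,c=cv2.connectedComponentsWithStats(red)
for i in range(1,n):
    if st[i,4]>20: print("red",c[i],st[i,4],pix2w(p,c[i],67).round(1))
w=cv2.inRange(hsv,(0,0,150),(179,90,255)); w[:150]=0;w[250:]=0;w[:,:145]=0;w[:,375:]=0
n,l,st,c=cv2.connectedComponentsWithStats(w)
for i in range(1,n):
    if st[i,4]>60: print("w",c[i],st[i],pix2w(p,c[i],70).round(1))
# predicted
yaw=np.radians(3.43);C=np.array([713,151.])
R2=np.array([[np.cos(yaw),-np.sin(yaw)],[np.sin(yaw),np.cos(yaw)]])
for y in (108,36,-36,-108):
    q=C+R2@[-95,y];print(y,q,proj(p,[[*q,50],[*q,80]]).round(1).tolist())
q=C+R2@[-156,0];print(q,proj(p,[[*q,67]]))
E
```

```text
red [255.62025316 162.06329114] 79 [557.9 142.5  67. ]
w [284.40633245 208.47229551] [275 197  20  24 379] [613.5 181.7  70. ]
w [341.47890819 208.03225806] [330 197  24  23 403] [608.7 252.4  70. ]
w [171.50331126 209.73730684] [160 198  24  25 453] [623.6  41.8  70. ]
w [227.58064516 209.00806452] [218 198  20  23 372] [618.5 111.4  70. ]
108 [611.70864276 253.1227739 ] [[337.7, 205.0], [343.9, 213.3]]
36 [616.01633382 181.25175194] [[282.5, 204.9], [284.6, 213.3]]
-36 [620.32402489 109.38072998] [[227.3, 204.9], [225.2, 213.2]]
-108 [624.63171596  37.50970801] [[172.1, 204.9], [165.9, 213.2]]
[557.27945242 141.66666936] [[254.91299283 161.51078685]]
```

View pics/w5c.png

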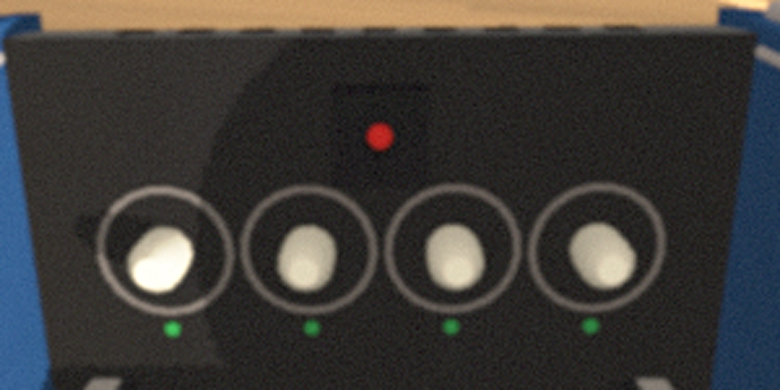

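```bash
python3 - <<'E'
from h import *
goto([430,-200,220],3.4)
E
```

```text
pos [559.6 142.4 293.5] rot [-8.999e+01 -3.000e-02  3.470e+00] q [14.3 22.  20.4 88.3  0.  10.8] F [-0.1 -0.1 -0.1] op 85.8 t 9.45
MOVE [-150.1   73.4 -333.9] [-0.0001  0.0011  0.0005]
```

Call:
{"api": "step_arm", "payload": {
  "series": "-20 0 -42 0 0 0; -40 0 -84 0 0 0; -60 0 -126 0 0 0; -80 5 -168 0 0 0; -100 20 -210 0 0 0; -120 40 -252 0 0 0; -140 60 -294 0 0 0; -150 73 -334 0 0 0"
}}

```text
time: 10.45
tool_pos: [431.3, -201.3, 219.0]
eef_rot: [-90.0, 0.0, 3.4]
wrist_force: [1.5, 0.3, 0.4]
opening: 85.4
```

```bash
python3 - <<'E'
from h import *
goto([430,-200,220],3.4)
p=camera_params("wrist");im=det("wrist","pics/w6.png")
print(proj(p,[[447,-176,90],[447,-176,14],[446,-308,90],[446,-308,14]]).round(0).tolist())
E
```

```text
pos [ 431.3 -201.3  219. ] rot [-9.00e+01  1.00e-02  3.42e+00] q [-25.    9.5  -7.   73.4  -0.  -28.4] F [1.5 0.3 0.4] op 85.4 t 10.45
MOVE [-1.2 -1.   1.4] [ 0.      0.0004 -0.0002]
[[282.0, 205.0], [277.0, 182.0], [137.0, 195.0], [161.0, 175.0]]
```

View pics/w6.png

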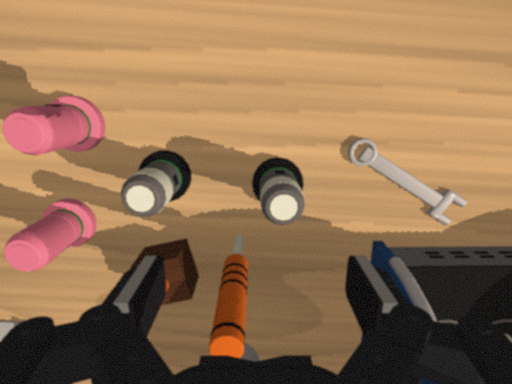

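Call:
{"api": "step_arm", "payload": {
  "series": "9 20 12 0 0 0; 18 45 25 0 0 0; 18 70 25 0 0 0; 18 95 25 0 0 0; 18 120 25 0 0 0; 18 145 25 0 0 0; 18 170 25 0 0 0; 18 185 25 0 0 0"
}}

```text
time: 11.5
tool_pos: [448.5, -173.8, 33.5]
eef_rot: [-90.0, 0.0, 3.4]
wrist_force: [-0.5, -0.3, 0.3]
opening: 85.2
```

```bash
python3 - <<'E'
from h import *
goto([447.5,-175,34],3.4)
p=camera_params("wrist");im=det("wrist","pics/w7.png")
print(proj(p,[[447,-176,90],[447,-176,14],[446,-308,90],[446,-308,14]]).round(0).tolist())
E
```

```text
pos [ 448.5 -173.8   33.5] rot [-8.998e+01  5.000e-02  3.440e+00] q [-21.2  17.7 -25.   47.4  -0.  -24.6] F [-0.5 -0.3  0.3] op 85.2 t 11.5
MOVE [-1.  -0.5 -1.2] [-0.0003  0.0008 -0.0008]
[[250.0, 336.0], [252.0, 238.0], [-153.0, 314.0], [15.0, 223.0]]
```

View pics/w7.png

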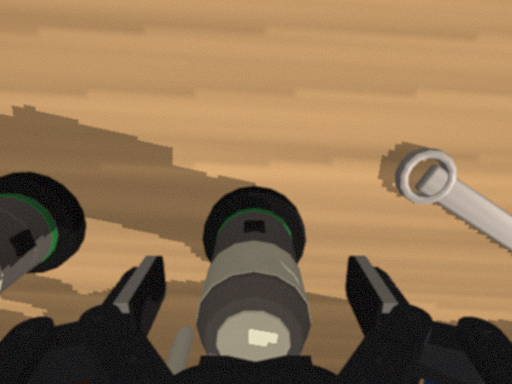

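Call:
{"api": "step_arm", "payload": {
  "series": "-1 0 0 0 0 0; -1 0 0 0 0 0; -1 0 0 0 0 0; -1 0 0 0 0 0; -1 0 0 0 0 0; -1 0 0 0 0 0; -1 -5 0 0 0 0; -1 -20 0 0 0 0",
  "fingers": 1,
  "newtons": 40
}}

```text
time: 12.55
tool_pos: [447.1, -173.7, 55.0]
eef_rot: [-90.0, 0.1, 3.4]
wrist_force: [0.5, -1.1, -2.5]
opening: 41.6
```

```bash
python3 - <<'E'
from h import *
goto([447.5,-175,250],3.4)
E
```

```text
pos [ 447.1 -173.7   55. ] rot [-8.997e+01  5.000e-02  3.450e+00] q [-21.2  16.2 -23.5  50.4   0.  -24.7] F [ 0.5 -1.1 -2.5] op 41.6 t 12.55
MOVE [ 1.00e-01 -1.95e+02 -1.30e+00] [-0.0004  0.0008 -0.0009]
```

Call:
{"api": "step_arm", "payload": {
  "series": "0 -40 10 0 0 0; 2 -80 40 0 0 0; 5 -95 90 0 0 0; 9 -95 145 0 0 0; 12 -95 200 0 0 0; 16 -95 255 0 0 0; 19 -95 310 0 0 0; 21 -95 356 0 0 0"
}}

```text
time: 13.55
tool_pos: [446.9, 184.9, 150.7]
eef_rot: [-90.0, -0.1, 3.5]
wrist_force: [0.9, -0.0, -2.6]
opening: 40.9
```

```bash
python3 - <<'E'
from h import *
goto([616.7,183,150],3.43)
p=camera_params("wrist");im=det("wrist","pics/w8.png")
E
```

```text
pos [446.9 184.9 150.7] rot [-8.997e+01 -7.000e-02  3.500e+00] q [ 22.5  12.  -14.1  63.9   0.   19. ] F [ 0.9 -0.  -2.6] op 40.9 t 13.55
MOVE [169.3   0.9 -12.3] [-0.0004  0.0011  0.0012]
```

View pics/w8.png

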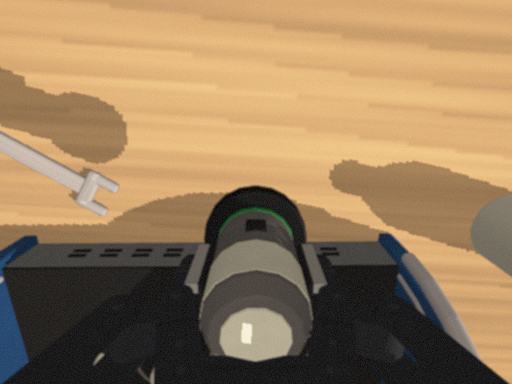

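Call:
{"api": "step_arm", "payload": {
  "series": "21 0 -2 0 0 0; 42 0 -4 0 0 0; 64 2 -6 0 0 0; 85 4 -8 0 0 0; 106 6 -10 0 0 0; 127 8 -12 0 0 0; 148 10 -12 0 0 0; 169 10 -12 0 0 0"
}}

```text
time: 14.6
tool_pos: [617.1, 180.9, 140.4]
eef_rot: [-90.0, -0.0, 3.4]
wrist_force: [-0.7, -0.3, -2.2]
opening: 41.3
```

```bash
python3 - <<'E'
from h import *
goto([616.7,183,150],3.43)
p=camera_params("wrist");im=det("wrist","pics/w9.png")
print(proj(p,[[616.7,183,50],[621,111,50],[612.4,254.9,50],[625.3,39,50],[558,143,67]]).round(0).tolist())
E
```

```text
pos [617.1 180.9 140.4] rot [-9.00e+01 -1.00e-02  3.45e+00] q [16.3 30.9 12.  71.1 -0.  12.9] F [-0.7 -0.3 -2.2] op 41.3 t 14.6
MOVE [-0.2 -9.6  2.2] [-0.      0.0003  0.0002]
[[258.0, 200.0], [166.0, 200.0], [350.0, 200.0], [74.0, 200.0], [205.0, 122.0]]
```

View pics/w9.png

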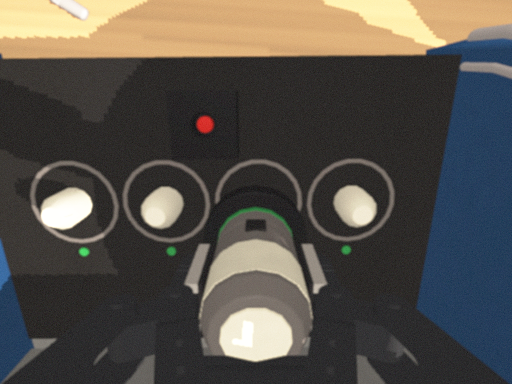

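Call:
{"api": "step_arm", "payload": {
  "series": "0 0 1 0 0 0; 0 0 2.5 0 0 0; 0 6 2.5 0 0 0; 0 12 2.5 0 0 0; 0 18 2.5 0 0 0; 0 24 2.5 0 0 0; 0 30 2.5 0 0 0; 0 36 2.5 0 0 0"
}}

```text
time: 15.65
tool_pos: [616.3, 183.5, 103.1]
eef_rot: [-90.0, 0.0, 3.5]
wrist_force: [-0.1, 0.3, -1.3]
opening: 41.1
```

```bash
python3 - <<'E'
from h import *
goto([616.7,183,84],3.43)
E
```

```text
pos [616.3 183.5 103.1] rot [-90.     0.     3.45] q [16.6 31.9  8.1 66.2  0.  13.1] F [-0.1  0.3 -1.3] op 41.1 t 15.65
MOVE [ 0.3 19.1 -0.5] [ 0.      0.0004 -0.0001]
```

No contact force; continue down.

Call:
{"api": "step_arm", "payload": {
  "series": "0 4 0 0 0 0; 0 8 0 0 0 0; 0 12 0 0 0 0; 0 16 0 0 0 0; 0 19 0 0 0 0; 0 20.5 0 0 0 0; 0 21 0 0 0 0; 0 21 0 0 0 0"
}}

```text
time: 16.65
tool_pos: [616.6, 183.4, 85.4]
eef_rot: [-90.0, -0.1, 3.4]
wrist_force: [-16.5, -5.2, 35.7]
opening: 41.0
```

```bash
python3 - <<'E'
from h import *
goto([616.7,183,84],3.43)
p=camera_params("wrist");im=det("wrist","pics/w10.png")
E
```

```text
pos [616.6 183.4  85.4] rot [-89.98  -0.14   3.44] q [16.6 32.4  6.3 63.8 -0.  13.1] F [-16.5  -5.2  35.7] op 41.0 t 16.65
MOVE [ 0.1  1.4 -0.4] [-0.0004  0.0002  0.0024]
```

View pics/w10.png

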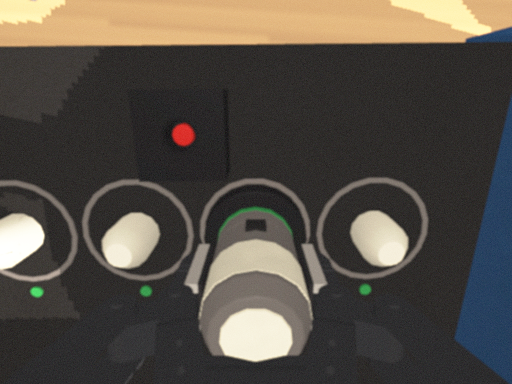

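Call:
{"api": "step_arm", "payload": {
  "series": "-1 0 0 0 0 0; -1.5 0 0 0 0 0; -1.5 1 0 0 0 0; -1.5 2 0 0 0 0; -1.5 2 0 0 0 0; -1.5 2 0 0 0 0; -1.5 2 0 0 0 0; -1.5 2 0 0 0 0"
}}

```text
time: 17.7
tool_pos: [616.6, 183.3, 85.2]
eef_rot: [-90.0, -0.3, 3.4]
wrist_force: [-14.4, -7.1, 52.0]
opening: 41.4
```

```bash
python3 - <<'E'
from h import *
goto([616.7,183,84],3.43)
E
```

```text
pos [616.6 183.3  85.2] rot [-89.98  -0.34   3.42] q [16.6 32.2  5.9 63.4 -0.1 13.2] F [-14.4  -7.1  52. ] op 41.4 t 17.7
MOVE [ 0.1  1.2 -0.3] [-0.0004 -0.0002  0.006 ]
```

Call:
{"api": "step_arm", "payload": {
  "series": "-0.5 -3 0 0 0 0; -0.5 -3 0 0 0 0; -0.5 -3 0 0 0 0; -0.5 -3 0 0 0 0; -0.5 -3 0 0 0 0; 0 -15 0 0 0 0; 0 -40 0 0 0 0; 0 -70 0 0 0 0",
  "fingers": -0.32
}}

```text
time: 18.7
tool_pos: [614.7, 183.3, 151.8]
eef_rot: [-90.0, 0.0, 3.5]
wrist_force: [0.2, 0.4, 0.8]
opening: 56.5
```

```bash
python3 - <<'E'
from h import *
goto([616.7,183,84],3.43)
p=camera_params("wrist");im=det("wrist","pics/w11.png")
for dx,dy in ((0,0),):
  for b in (50,54):
    x=[617,183.4]
    a=np.linspace(0,2*np.pi,60)
    for z,r in ((b,30),(b+14,30),(b+90,21)):
        pts=np.c_[x[0]+r*np.cos(a),x[1]+r*np.sin(a),0*a+z]; q=proj(p,pts).astype(int)
        cv2.polylines(im,[q.reshape(-1,1,2)],True,(0,255,0) if b==50 else (0,0,255),1)
crop(im,150,400,100,384,2.1,"pics/w11o.png")
E
```

```text
pos [614.7 183.3 151.8] rot [-9.00e+01  1.00e-02  3.45e+00] q [16.6 30.5 13.  72.5 -0.  13.2] F [0.2 0.4 0.8] op 56.5 t 18.7
MOVE [ 2.  67.8 -0.5] [ 0.0001  0.0004 -0.0002]
```

View pics/w11o.png

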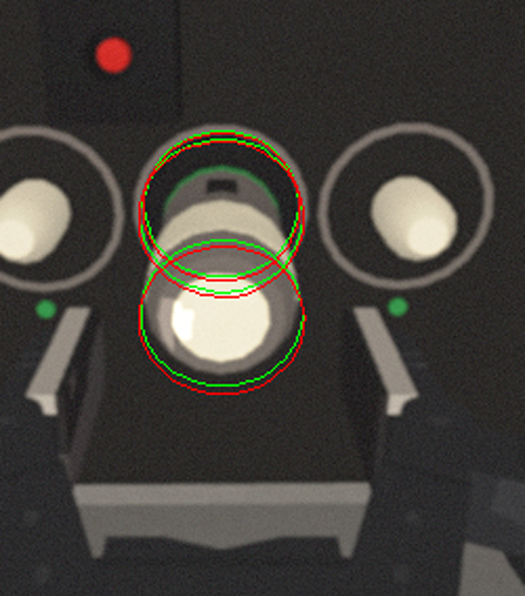

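View pics/w11.png

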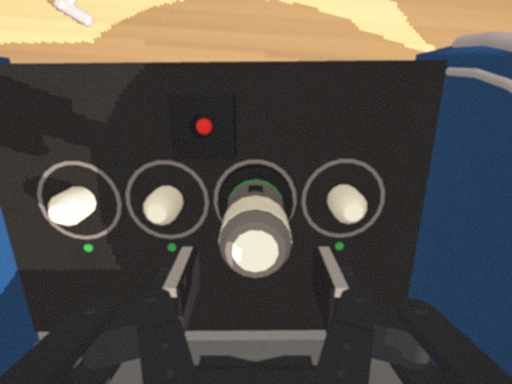

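Call:
{"api": "step_arm", "payload": {
  "series": "2 0 0 0 0 0; 2 0 0 0 0 0; 2 0 0 0 0 0; 2 0 0 0 0 0; 2 4 0 0 0 0; 2 8 0 0 0 0; 2 9.5 0 0 0 0; 2 9.5 0 0 0 0",
  "fingers": 1
}}

```text
time: 19.75
tool_pos: [616.8, 183.4, 140.8]
eef_rot: [-90.0, 0.0, 3.4]
wrist_force: [-0.4, 0.5, 0.8]
opening: 0.1
```

Call:
{"api": "step_arm", "payload": {
  "series": "0 0.5 0 0 0 0; 0 1 0 0 0 0; 0 1.5 0 0 0 0; 0 2 0 0 0 0; 0 2.5 0 0 0 0; 0 3 0 0 0 0; 0 3.5 0 0 0 0; 0 3.5 0 0 0 0"
}}

```text
time: 20.75
tool_pos: [617.5, 183.7, 140.1]
eef_rot: [-90.0, -0.2, 3.4]
wrist_force: [-8.8, -2.2, 26.9]
opening: -0.3
```

Call:
{"api": "step_arm", "payload": {
  "series": "0 -30 0 0 0 0; -10 -60 0 0 0 0; -40 -80 -10 0 0 0; -85 -90 -40 0 0 0; -130 -90 -80 0 0 0; -170 -90 -130 0 0 0; -185 -90 -185 0 0 0; -190 -90 -240 0 0 0",
  "fingers": -1
}}

```text
time: 21.75
tool_pos: [440.7, -68.9, 228.1]
eef_rot: [-90.0, -0.1, 3.5]
wrist_force: [1.3, 0.4, -0.1]
opening: 85.6
```

```bash
python3 - <<'E'
from h import *
goto([430,-302,200],3.43)
E
```

```text
pos [440.7 -68.9 228.1] rot [-9.002e+01 -7.000e-02  3.480e+00] q [ -8.9   5.8 -10.   74.1   0.  -12.4] F [ 1.3  0.4 -0.1] op 85.6 t 21.75
MOVE [ -24.8   28.1 -232. ] [0.0003 0.0009 0.0013]
```

Call:
{"api": "step_arm", "payload": {
  "series": "-4 4 -40 0 0 0; -8 8 -80 0 0 0; -12 12 -120 0 0 0; -16 16 -160 0 0 0; -20 20 -200 0 0 0; -25 28 -232 0 0 0; -25 28 -232 0 0 0; -25 28 -232 0 0 0"
}}

```text
time: 22.75
tool_pos: [430.6, -300.2, 199.6]
eef_rot: [-90.0, -0.0, 3.4]
wrist_force: [-0.2, 1.2, 0.1]
opening: 85.6
```

```bash
python3 - <<'E'
from h import *
goto([446,-302,34],3.43)
p=camera_params("wrist");im=det("wrist","pics/w12.png")
print(proj(p,[[447,-303,90],[447,-303,14],[446,-308,90],[446,-308,14]]).round(0).tolist())
E
```

```text
pos [ 430.6 -300.2  199.6] rot [-89.99  -0.     3.44] q [-34.9  15.6  -2.2  72.2   0.  -38.3] F [-0.2  1.2  0.1] op 85.6 t 22.75
MOVE [ 15.2 165.6  -2.8] [-0.0002  0.0002  0.    ]
[[251.0, 211.0], [252.0, 186.0], [245.0, 209.0], [247.0, 185.0]]
```

View pics/w12.png

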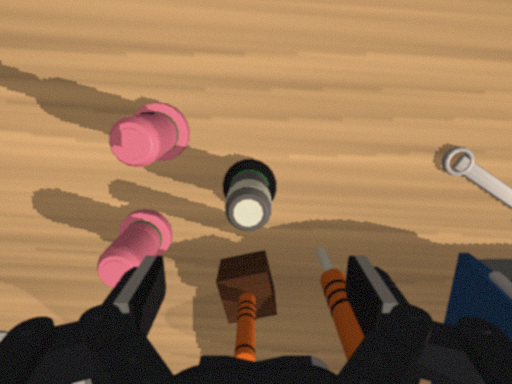

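Call:
{"api": "step_arm", "payload": {
  "series": "8 10 -3 0 0 0; 16 30 -6 0 0 0; 16 55 -6 0 0 0; 16 80 -6 0 0 0; 16 105 -6 0 0 0; 16 130 -6 0 0 0; 16 150 -6 0 0 0; 16 165.5 -6 0 0 0"
}}

```text
time: 23.8
tool_pos: [447.2, -304.9, 32.8]
eef_rot: [-90.0, 0.0, 3.5]
wrist_force: [0.3, -0.3, -0.6]
opening: 85.6
```

```bash
python3 - <<'E'
from h import *
goto([447,-305.3,34],3.43)
p=camera_params("wrist");im=det("wrist","pics/w13.png")
print(proj(p,[[447,-305.3,90],[447,-305.3,14]]).round(0).tolist())
E
```

```text
pos [ 447.2 -304.9   32.8] rot [-8.998e+01  3.000e-02  3.500e+00] q [-34.3  23.9 -15.8  50.4   0.  -37.8] F [ 0.3 -0.3 -0.6] op 85.6 t 23.8
MOVE [-0.2 -1.2 -0.4] [-0.0004  0.0013 -0.0005]
[[255.0, 341.0], [255.0, 241.0]]
```

View pics/w13.png

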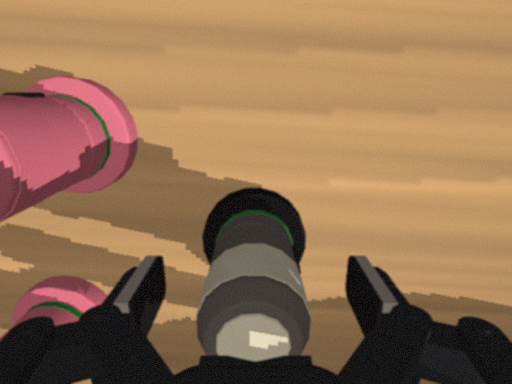

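Call:
{"api": "step_arm", "payload": {
  "series": "0 0 0 0 0 0; 0 0 0 0 0 0; 0 0 0 0 0 0; 0 0 0 0 0 0; 0 0 0 0 0 0; 0 0 0 0 0 0; 0 -5 0 0 0 0; 0 -20 0 0 0 0",
  "fingers": 1
}}

```text
time: 24.85
tool_pos: [446.5, -305.3, 54.3]
eef_rot: [-90.0, 0.1, 3.4]
wrist_force: [-0.5, -0.3, -1.7]
opening: 41.2
```

Call:
{"api": "step_arm", "payload": {
  "series": "0 -40 10 0 0 0; 0 -80 45 0 0 0; 0 -95 100 0 0 0; 0 -95 155 0 0 0; 0 -95 210 0 0 0; 0 -95 265 0 0 0; 0 -95 320 0 0 0; 0 -95 360 0 0 0"
}}

```text
time: 25.85
tool_pos: [425.0, 55.8, 150.2]
eef_rot: [-90.0, -0.1, 3.5]
wrist_force: [0.8, -0.5, -2.4]
opening: 41.0
```

```bash
python3 - <<'E'
from h import *
goto([460,111.3,140],3.43)
goto([621,111.3,140],3.43)
E
```

```text
pos [425.   55.8 150.2] rot [-8.999e+01 -7.000e-02  3.510e+00] q [  7.5   5.7 -21.6  62.6   0.    4. ] F [ 0.8 -0.5 -2.4] op 41.0 t 25.85
MOVE [38.3 10.2 53.3] [-0.0002  0.0014  0.0013]
pos [425.   55.8 150.2] rot [-8.999e+01 -7.000e-02  3.510e+00] q [  7.5   5.7 -21.6  62.6   0.    4. ] F [ 0.8 -0.5 -2.4] op 41.0 t 25.85
MOVE [199.   10.4  43.4] [-0.0002  0.0014  0.0013]
```

Call:
{"api": "step_arm", "payload": {
  "series": "15 5 25 0 0 0; 38 8 44 0 0 0; 65 8 44 0 0 0; 95 10 44 0 0 0; 125 10 44 0 0 0; 155 10 44 0 0 0; 185 10 44 0 0 0; 199 10 43.5 0 0 0"
}}

```text
time: 26.85
tool_pos: [622.6, 109.1, 139.7]
eef_rot: [-90.0, -0.0, 3.4]
wrist_force: [-0.6, -0.1, -2.1]
opening: 40.8
```

```bash
python3 - <<'E'
from h import *
goto([621,111.5,103],3.43)
p=camera_params("wrist");im=det("wrist","pics/w14.png")
print(proj(p,[[621,111.3,50],[612.6,254.9,50],[625.3,39,50],[558.5,143,67]]).round(0).tolist())
E
```

```text
pos [622.6 109.1 139.7] rot [-9.00e+01 -3.00e-02  3.44e+00] q [ 9.9 29.5  9.7 70.1 -0.   6.5] F [-0.6 -0.1 -2.1] op 40.8 t 26.85
MOVE [-1.5 36.7  2.4] [-0.      0.0001  0.0006]
[[258.0, 199.0], [443.0, 199.0], [165.0, 199.0], [312.0, 121.0]]
```

View pics/w14.png

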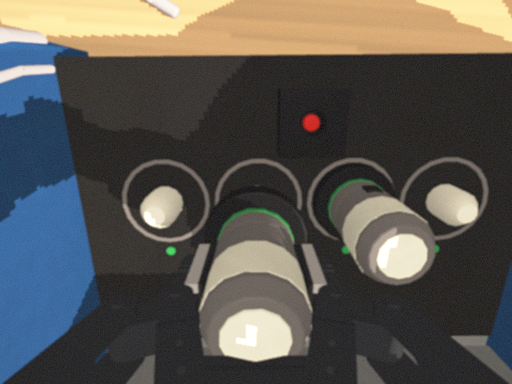

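Call:
{"api": "step_arm", "payload": {
  "series": "-0.5 0 1 0 0 0; -1 0 2.5 0 0 0; -1 6 2.5 0 0 0; -1 12 2.5 0 0 0; -1 18 2.5 0 0 0; -1 24 2.5 0 0 0; -1 30 2.5 0 0 0; -1 36 2.5 0 0 0"
}}

```text
time: 27.9
tool_pos: [620.2, 111.6, 102.6]
eef_rot: [-90.0, 0.0, 3.5]
wrist_force: [-0.2, -0.1, -2.2]
opening: 40.9
```

Call:
{"api": "step_arm", "payload": {
  "series": "0 4 0 0 0 0; 0 8 0 0 0 0; 0 12 0 0 0 0; 0 16 0 0 0 0; 0 19 0 0 0 0; 0 20.5 0 0 0 0; 0 21 0 0 0 0; 0 21 0 0 0 0"
}}

```text
time: 28.9
tool_pos: [620.3, 111.6, 84.8]
eef_rot: [-90.0, -0.1, 3.4]
wrist_force: [-17.4, -2.7, 36.7]
opening: 41.6
```

Call:
{"api": "step_arm", "payload": {
  "series": "0 -3 0 0 0 0; 0 -3 0 0 0 0; 0 -3 0 0 0 0; 0 -3 0 0 0 0; 0 -3 0 0 0 0; 0 -15 0 0 0 0; 0 -40 0 0 0 0; 0 -68 0 0 0 0",
  "fingers": -0.32
}}

```text
time: 29.9
tool_pos: [619.9, 111.7, 150.9]
eef_rot: [-90.0, 0.0, 3.5]
wrist_force: [0.5, 0.4, 0.5]
opening: 56.2
```

Call:
{"api": "step_arm", "payload": {
  "series": "0 0 0 0 0 0; 0 0 0 0 0 0; 0 0 0 0 0 0; 0 0 0 0 0 0; 0 3 0 0 0 0; 0 6 0 0 0 0; 0 8 0 0 0 0; 0 8 0 0 0 0",
  "fingers": 1
}}

```text
time: 30.9
tool_pos: [620.1, 111.5, 141.8]
eef_rot: [-90.0, 0.0, 3.4]
wrist_force: [-0.1, 0.1, 0.2]
opening: -0.0
```

Call:
{"api": "step_arm", "payload": {
  "series": "0 0.5 0 0 0 0; 0 1 0 0 0 0; 0 1.5 0 0 0 0; 0 2 0 0 0 0; 0 2.5 0 0 0 0; 0 3 0 0 0 0; 0 3.5 0 0 0 0; 0 4 0 0 0 0"
}}

```text
time: 31.9
tool_pos: [620.7, 111.7, 140.0]
eef_rot: [-90.0, -0.1, 3.4]
wrist_force: [-8.7, -1.5, 26.5]
opening: 0.2
```

Call:
{"api": "step_arm", "payload": {
  "series": "0 -30 0 0 0 0; -10 -60 0 0 0 0; -40 -90 -10 0 0 0; -80 -100 -40 0 0 0; -125 -110 -80 0 0 0; -160 -120 -130 0 0 0; -180 -120 -185 0 0 0; -180 -120 -240 0 0 0",
  "fingers": -0.4,
  "newtons": 60
}}

```text
time: 32.9
tool_pos: [453.9, -140.4, 258.9]
eef_rot: [-90.0, -0.1, 3.5]
wrist_force: [1.7, 0.8, -0.6]
opening: 60.0
```

```bash
python3 - <<'E'
from h import *
goto([525,-300,260],3.43)
p=camera_params("top");im=det("top","pics/top2.png")
det("scene","pics/scene2.png")
E
```

```text
pos [ 453.9 -140.4  258.9] rot [-9.003e+01 -8.000e-02  3.460e+00] q [-17.2   9.   -1.9  79.    0.  -20.6] F [ 1.7  0.8 -0.6] op 60.0 t 32.9
MOVE [  61.4   -0.9 -163.6] [0.0005 0.0005 0.0015]
```

View pics/top2.png

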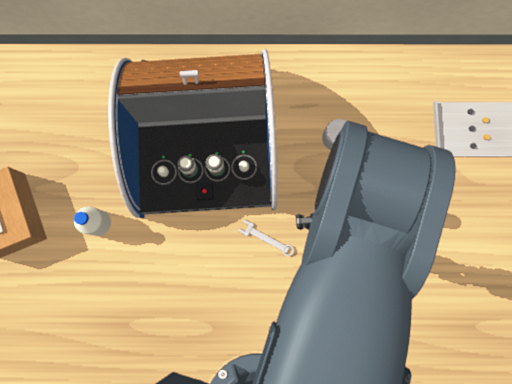

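View pics/scene2.png

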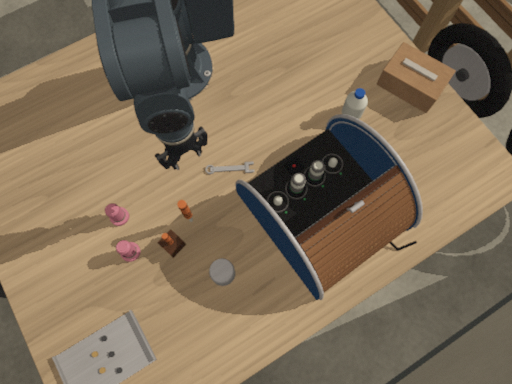

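Call:
{"api": "step_arm", "payload": {
  "series": "8 -1 -20 0 0 0; 15 -1 -40 0 0 0; 23 -1 -60 0 0 0; 31 -1 -82 0 0 0; 38 -1 -102 0 0 0; 46 -1 -122 0 0 0; 54 -1 -143 0 0 0; 61 -1 -163 0 0 0"
}}

```text
time: 34.0
tool_pos: [526.2, -298.6, 258.7]
eef_rot: [-90.0, 0.0, 3.5]
wrist_force: [0.2, 0.2, 0.2]
opening: 59.9
```

```bash
python3 - <<'E'
from h import *
goto([564,-300,200],3.43)
p=camera_params("wrist");im=det("wrist","pics/w15.png")
print(proj(p,[[564,-300,135],[564,-300,50],[525,-220,130]]).round(0).tolist())
crop(im,120,400,150,384,2.5,"pics/w15c.png")
E
```

```text
pos [ 526.2 -298.6  258.7] rot [-8.999e+01  1.000e-02  3.470e+00] q [-29.6  25.3  20.2  84.9   0.  -33. ] F [0.2 0.2 0.2] op 59.9 t 34.0
MOVE [37.7 58.7 -3.7] [-0.0002  0.0007 -0.0002]
[[252.0, 227.0], [252.0, 198.0], [343.0, 190.0]]
```

View pics/w15.png

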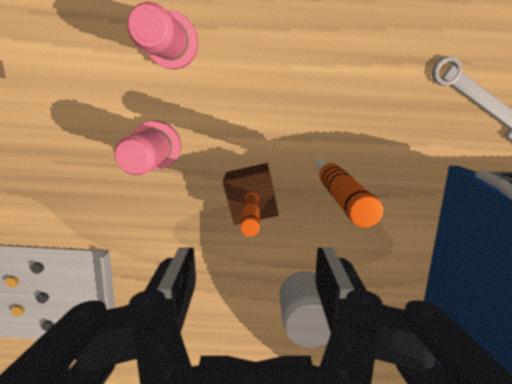

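View pics/w15c.png

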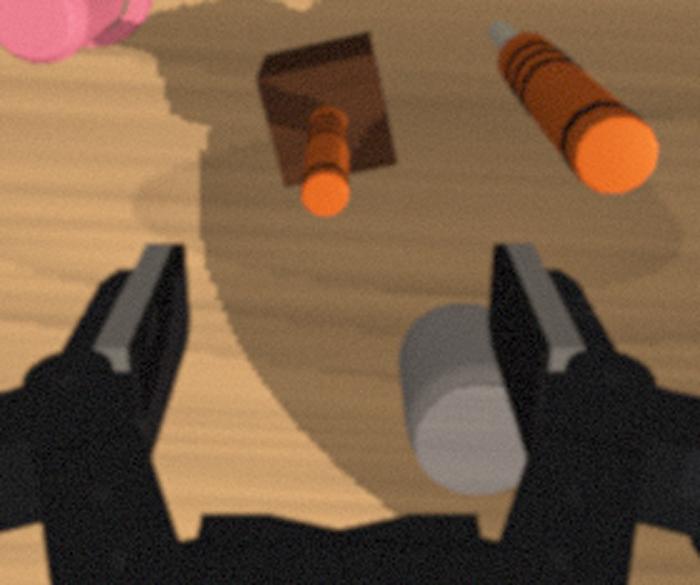

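```bash
python3 - <<'E'
from h import *
p=camera_params("wrist")
print("cam",-p["R"].T@p["t"])
print("base",pix2w(p,(319,162),0)); 
for z in (130,160,195): print(z,pix2w(p,(366,210),z),pix2w(camera_params("top"),(433/3.6+230,352/3.6+100),z))
goto([564,-301.2,82],3.43)
E
```

```text
cam [ 447.96462396 -305.50164839  400.29382147]
base [ 526.1748282  -218.00828543    0.        ]
130 [ 542.71850606 -197.84464311  130.        ] [ 530.66657289 -227.83044963  130.        ]
160 [ 532.20174157 -209.79352948  160.        ] [ 526.03909934 -221.58132152  160.        ]
195 [ 519.932183  -223.7338969  195.       ] [ 520.6403802  -214.29067206  195.        ]
pos [ 526.6 -300.4  258.1] rot [-9.001e+01  3.000e-02  3.420e+00] q [-29.7  25.5  20.4  84.9  -0.  -33.1] F [-0.5 -1.7 -1.5] op 59.6 t 34.05
MOVE [ 37.4 176.1  -3. ] [ 0.0002 -0.0002 -0.0006]
```

Call:
{"api": "step_arm", "payload": {
  "series": "12 0 -1 0 0 0; 24 10 -2 0 0 0; 37 30 -3 0 0 0; 37.5 60 -3 0 0 0; 37.5 95 -3 0 0 0; 37.5 130 -3 0 0 0; 37.5 160 -3 0 0 0; 37.5 175 -3 0 0 0"
}}

```text
time: 35.05
tool_pos: [562.3, -297.7, 81.1]
eef_rot: [-89.9, 0.2, 3.5]
wrist_force: [-0.6, -0.4, 0.8]
opening: 59.8
```

```bash
python3 - <<'E'
from h import *
goto([564,-301.2,82],3.43)
p=camera_params("wrist");im=det("wrist","pics/w16.png")
print(proj(p,[[564,-301.2,135],[564,-301.2,50],[525,-220,130]]).round(0).tolist())
E
```

```text
pos [ 562.3 -297.7   81.1] rot [-89.9    0.16   3.47] q [-27.9  32.    5.   63.2   0.  -31.4] F [-0.6 -0.4  0.8] op 59.8 t 35.05
MOVE [ 1.5 -0.9 -3.6] [-0.0017  0.0007 -0.0028]
[[246.0, 337.0], [250.0, 234.0], [499.0, 242.0]]
```

View pics/w16.png

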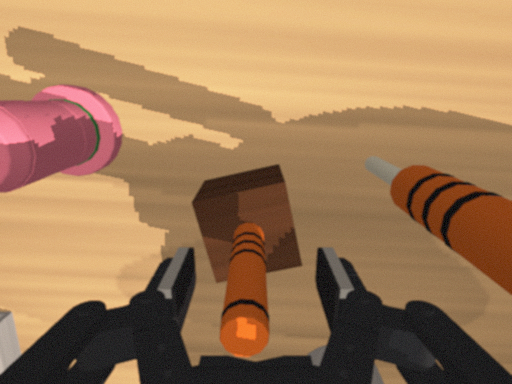

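Call:
{"api": "step_arm", "payload": {
  "series": "0.8 0 -2 0 0 0; 0.8 0 -3.7 0 0 0; 0.8 0 -3.7 0 0 0; 0.8 0 -3.7 0 0 0; 0.8 0 -3.7 0 0 0; 0.8 0 -3.7 0 0 0; 0.8 0 -3.7 0 0 0; 0.8 0 -3.7 0 0 0",
  "fingers": 1,
  "newtons": 60
}}

```text
time: 36.1
tool_pos: [564.9, -302.8, 85.1]
eef_rot: [-90.1, -0.1, 3.4]
wrist_force: [0.6, -2.3, 5.9]
opening: 16.5
```

```bash
python3 - <<'E'
from h import *
goto([564,-301.2,82],3.43)
p=camera_params("wrist");im=det("wrist","pics/w17.png")
print(proj(p,[[563.3,-301.5,135],[563.3,-301.5,50]]).round(0).tolist())
E
```

```text
pos [ 564.9 -302.8   85.1] rot [-90.08  -0.1    3.44] q [-28.2  32.1   5.8  63.6  -0.  -31.6] F [ 0.6 -2.3  5.9] op 16.5 t 36.1
MOVE [-0.8  3.1  1.7] [0.0015 0.0002 0.0017]
[[260.0, 323.0], [258.0, 227.0]]
```

View pics/w17.png

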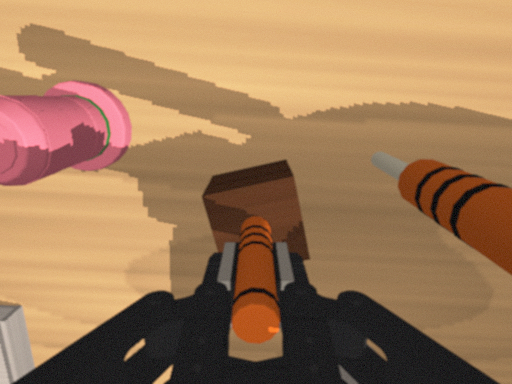

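Call:
{"api": "step_arm", "payload": {
  "series": "0 -8 0 0 0 0; 0 -20 0 0 0 0; 0 -35 0 0 0 0; 0 -50 0 0 0 0; 0 -65 0 0 0 0; 0 -80 0 0 0 0; 0 -95 0 0 0 0; 0 -110 0 0 0 0"
}}

```text
time: 37.15
tool_pos: [564.3, -302.2, 195.0]
eef_rot: [-90.0, 0.0, 3.5]
wrist_force: [0.0, -0.8, 0.5]
opening: 16.8
```

Call:
{"api": "step_arm", "payload": {
  "series": "-30 -10 30 0 0 0; -60 -20 75 0 0 0; -90 -20 125 0 0 0; -110 -20 175 0 0 0; -120 -20 225 0 0 0; -130 -20 270 0 0 0; -130 -20 275 0 0 0; -130 -20 275 0 0 0"
}}

```text
time: 38.15
tool_pos: [418.3, -35.6, 214.5]
eef_rot: [-90.0, -0.0, 3.5]
wrist_force: [0.8, -0.8, -1.3]
opening: 16.5
```

```bash
python3 - <<'E'
from h import *
o=get_obs();goto([564,-301.2,82],3.43,o)
p=camera_params("wrist");im=det("wrist","pics/w18.png")
t=o["tool_pos"]
print(t,proj(p,[t-[0,0,80.1],t+[0,0,50],t-[0,0,35]]).round(1).tolist())
crop(im,150,360,130,384,2.3,"pics/w18c.png")
E
```

```text
pos [418.3 -35.6 214.5] rot [-9.002e+01 -3.000e-02  3.500e+00] q [ -4.9   3.  -15.1  71.9  -0.   -8.4] F [ 0.8 -0.8 -1.3] op 16.5 t 38.15
MOVE [ 129.1  132.6 -274. ] [0.0003 0.0013 0.0006]
[418.32132497 -35.58195615 214.46531527] [[255.7, 204.5], [256.2, 326.5], [255.8, 229.1]]
```

View pics/w18c.png

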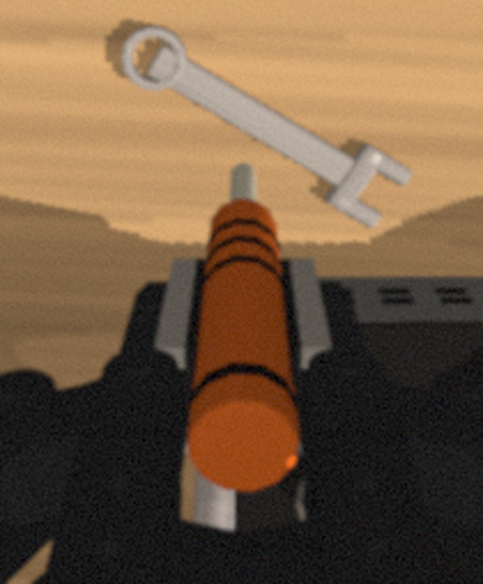

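```bash
python3 - <<'E'
from h import *
goto([440,143,190],3.43)
goto([560.2,143.3,173],3.43)
E
```

```text
pos [418.4 -36.1 214.3] rot [-9.002e+01 -2.000e-02  3.450e+00] q [ -4.9   3.  -15.1  71.9  -0.   -8.4] F [-0.2 -1.  -0.2] op 16.7 t 38.2
MOVE [ 32.3  24.3 177.4] [0.0003 0.0003 0.0003]
pos [418.4 -36.1 214.3] rot [-9.002e+01 -2.000e-02  3.450e+00] q [ -4.9   3.  -15.1  71.9  -0.   -8.4] F [-0.2 -1.  -0.2] op 16.7 t 38.2
MOVE [152.3  41.3 170.5] [0.0003 0.0003 0.0003]
```

Call:
{"api": "step_arm", "payload": {
  "series": "8 8 50 0 0 0; 16 16 100 0 0 0; 24 20 150 0 0 0; 50 24 172 0 0 0; 80 30 171 0 0 0; 110 36 171 0 0 0; 140 41 171 0 0 0; 152 41 171 0 0 0"
}}

```text
time: 39.2
tool_pos: [560.8, 143.0, 172.0]
eef_rot: [-90.0, 0.1, 3.3]
wrist_force: [-0.5, 0.1, -0.1]
opening: 16.7
```

```bash
cat > btn.py <<'E'
import sys
from h import *
o=get_obs();goto([560.2,143.3,173],3.43,o)
p=camera_params("wrist");im=det("wrist",sys.argv[1])
hsv=cv2.cvtColor(im,cv2.COLOR_BGR2HSV)
red=cv2.inRange(hsv,(0,170,90),(6,255,255))|cv2.inRange(hsv,(174,170,90),(180,255,255))
red[:,:150]=0;red[:,350:]=0;red[:80]=0;red[230:]=0
n,l,st,c=cv2.connectedComponentsWithStats(red)
for i in range(1,n):
    if st[i,4]>10: print("red",c[i],st[i],pix2w(p,c[i],67).round(1))
t=o["tool_pos"]; print("tip pred",proj(p,[t+[-1.6,0,-80]]).round(1),t)
crop(im,160,350,90,330,2.4,sys.argv[1].replace(".png","c.png"))
E
python3 btn.py pics/w19.png
```

```text
pos [560.8 143.  172. ] rot [-9.003e+01  8.000e-02  3.350e+00] q [14.3 22.5  3.5 71.1 -0.  11. ] F [-0.5  0.1 -0.1] op 16.7 t 39.2
MOVE [-0.6 -1.   0.3] [ 0.0004 -0.0015 -0.0013]
red [255.34437086 192.85430464] [249 187  14  13 151] [559.2 142.7  67. ]
tip pred [[255.8 202.7]] [560.77072952 143.04627926 171.99712276]
```

View pics/w19c.png

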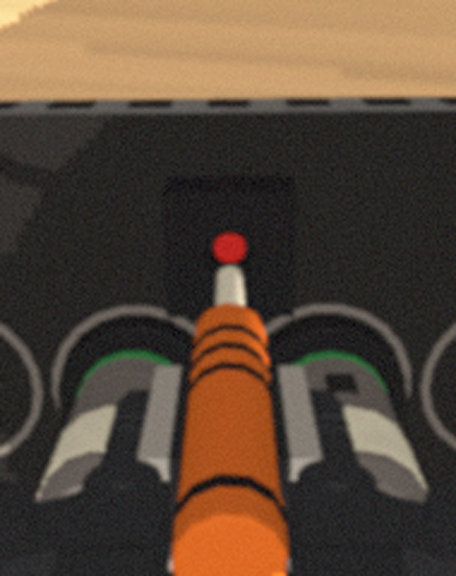

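Call:
{"api": "step_arm", "payload": {
  "series": "-0.5 2 0 0 0 0; -0.5 4 0 0 0 0; -0.5 6 0 0 0 0; -0.5 8 0 0 0 0; -0.5 10 0 0 0 0; -0.5 12 0 0 0 0; -0.5 12 0 0 0 0; -0.5 12 0 0 0 0"
}}

```text
time: 40.25
tool_pos: [558.9, 144.3, 161.0]
eef_rot: [-90.0, -0.0, 3.5]
wrist_force: [0.7, -0.2, -1.4]
opening: 16.6
```

```bash
python3 btn.py pics/w20.png
```

```text
pos [558.9 144.3 161. ] rot [-90.    -0.     3.45] q [14.5 22.5  1.9 69.4 -0.  11. ] F [ 0.7 -0.2 -1.4] op 16.6 t 40.25
MOVE [  1.2 -12.   -1. ] [0.     0.0003 0.    ]
red [252.96226415 197.21698113] [247 193  14  11 106] [557.8 142.1  67. ]
tip pred [[255.8 202.6]] [558.94295611 144.26286558 161.04645907]
```

View pics/w20c.png

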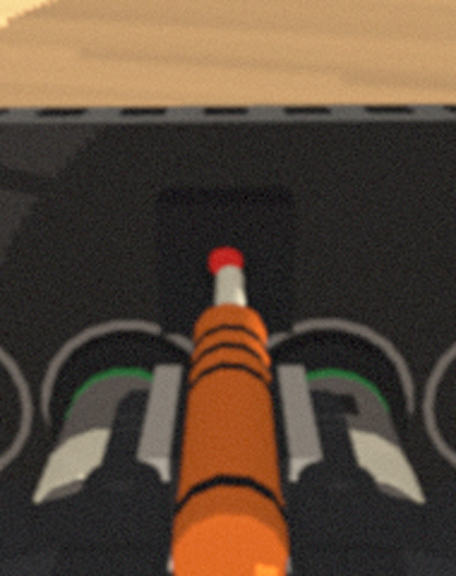

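Call:
{"api": "step_arm", "payload": {
  "series": "1.4 0 -1.4 0 0 0; 1.4 0 -1.4 0 0 0; 1.4 2 -1.4 0 0 0; 1.4 4 -1.4 0 0 0; 1.4 6 -1.4 0 0 0; 1.4 8 -1.4 0 0 0; 1.4 10 -1.4 0 0 0; 1.4 11 -1.4 0 0 0"
}}

```text
time: 41.3
tool_pos: [560.4, 142.9, 149.9]
eef_rot: [-90.0, 0.0, 3.4]
wrist_force: [0.4, 0.0, -0.7]
opening: 16.2
```

```bash
python3 btn.py pics/w21.png
```

```text
pos [560.4 142.9 149.9] rot [-90.     0.     3.45] q [14.3 22.9  0.9 68.  -0.  10.9] F [ 0.4  0.  -0.7] op 16.2 t 41.3
MOVE [ -0.1 -23.1   0.4] [ 0.      0.0003 -0.0001]
red [255.65789474 199.02631579] [248 196  16   9  76] [556.8 142.7  67. ]
tip pred [[255.8 202.7]] [560.3620605  142.92497732 149.87178546]
```

View pics/w21c.png

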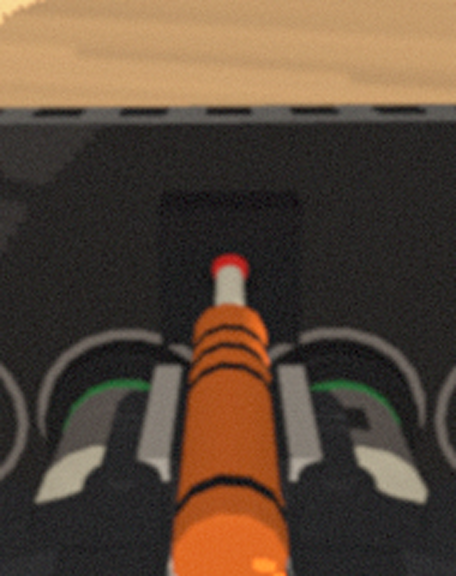

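Call:
{"api": "step_arm", "payload": {
  "series": "0 1 0 0 0 0; 0 2 0 0 0 0; 0 3 0 0 0 0; 0 4 0 0 0 0; 0 5 0 0 0 0; 0 6 0 0 0 0; 0 7 0 0 0 0; 0 7 0 0 0 0"
}}

```text
time: 42.35
tool_pos: [560.4, 142.9, 143.0]
eef_rot: [-90.0, -0.0, 3.4]
wrist_force: [0.3, -1.1, 3.0]
opening: 16.5
```

```bash
python3 btn.py pics/w22.png; python3 -c "
from h import *
for i in range(3): print(get_obs()['wrist_force'])"
```

```text
pos [560.4 142.9 143. ] rot [-9.00e+01 -1.00e-02  3.45e+00] q [14.3 23.1  0.1 67.   0.  10.9] F [ 0.3 -1.1  3. ] op 16.5 t 42.35
MOVE [ -0.2 -30.    0.4] [-0.      0.0003  0.0001]
red [255.5952381  200.80952381] [248 198  16   8  42] [556.1 142.7  67. ]
tip pred [[255.7 202.6]] [560.4155159  142.94444109 143.01578598]
[-0.16908393  0.64332946  3.00047389]
[-0.16908393  0.64332946  3.00047389]
[-0.16908393  0.64332946  3.00047389]
```

View pics/w22c.png

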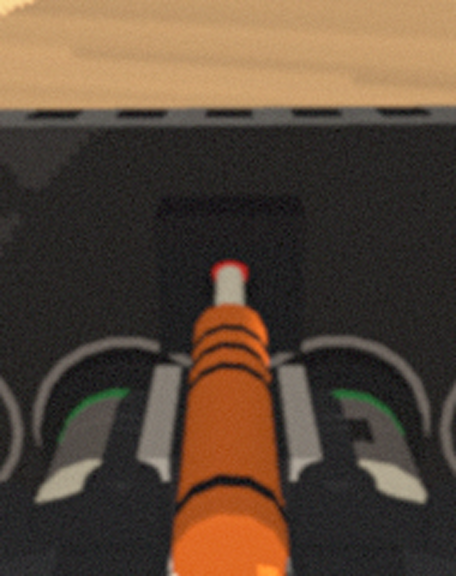

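Call:
{"api": "step_arm", "payload": {
  "series": "0 1 0 0 0 0; 0 1.5 0 0 0 0; 0 2 0 0 0 0; 0 2.5 0 0 0 0; 0 2.5 0 0 0 0; 0 2.5 0 0 0 0; 0 2.5 0 0 0 0; 0 2.5 0 0 0 0"
}}

```text
time: 43.4
tool_pos: [560.9, 143.0, 141.4]
eef_rot: [-90.0, -0.1, 3.4]
wrist_force: [-2.5, -0.4, 13.6]
opening: 16.9
```

Call:
{"api": "step_arm", "payload": {
  "series": "0 0 0 0 0 0; 0 0 0 0 0 0; 0 0 0 0 0 0; 0 0 0 0 0 0; 0 0 0 0 0 0; 0 0 0 0 0 0; 0 0 0 0 0 0; 0 0 0 0 0 0"
}}

```text
time: 44.4
tool_pos: [560.9, 143.0, 141.5]
eef_rot: [-90.0, -0.1, 3.5]
wrist_force: [-2.1, -0.5, 14.6]
opening: 16.9
```

```bash
python3 btn.py pics/w23.png; python3 - <<'E'
from h import *
im=det("scene","pics/scene3.png"); crop(im,230,430,100,300,3,"pics/scene3c.png")
E
```

```text
pos [560.9 143.  141.5] rot [-89.99  -0.1    3.45] q [14.3 23.1 -0.1 66.7 -0.  10.9] F [-2.1 -0.5 14.6] op 16.9 t 44.4
MOVE [ -0.6 -31.5   0.3] [-0.0002  0.0004  0.0017]
red [249.38461538 201.15384615] [248 199   5   6  13] [556.6 138.2  67. ]
red [261.38461538 201.23076923] [259 199   5   6  13] [556.1 146.9  67. ]
tip pred [[255.7 202.5]] [560.91115829 143.02318601 141.4570079 ]
```

View pics/w23.png

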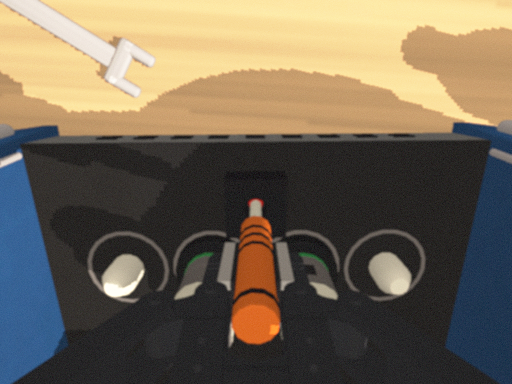

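View pics/scene3.png

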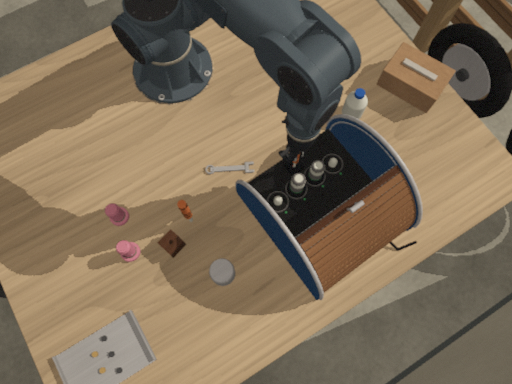

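Call:
{"api": "step_arm", "payload": {
  "series": "0 -6 0 0 0 0; 0 -15 0 0 0 0; 0 -30 0 0 0 0; -10 -45 0 0 0 0; -40 -60 0 0 0 0; -80 -70 0 0 0 0; -120 -75 -30 0 0 0; -140 -75 -80 0 0 0"
}}

```text
time: 45.5
tool_pos: [423.7, 54.7, 216.8]
eef_rot: [-90.0, -0.1, 3.6]
wrist_force: [1.4, -0.6, -0.1]
opening: 16.4
```

```bash
python3 - <<'E'
from h import *
goto([420,-100,215],3.43)
E
```

```text
pos [423.7  54.7 216.8] rot [-89.99  -0.09   3.61] q [  7.3   3.8 -14.   72.2   0.    3.7] F [ 1.4 -0.6 -0.1] op 16.4 t 45.5
MOVE [ -13.4    1.7 -154.1] [-0.0003  0.0031  0.0016]
```

Call:
{"api": "step_arm", "payload": {
  "series": "-2 0 -45 0 0 0; -4 0 -90 0 0 0; -6 0 -135 0 0 0; -8 0 -180 0 0 0; -10 0 -225 0 0 0; -12 0 -270 0 0 0; -14 0 -315 0 0 0; -16 0 -357 0 0.003 0"
}}

```text
time: 46.5
tool_pos: [430.5, -304.0, 216.4]
eef_rot: [-90.0, -0.0, 3.3]
wrist_force: [0.2, -0.1, -1.6]
opening: 16.5
```

```bash
python3 - <<'E'
from h import *
goto([564.9,-302.8,175],3.43)
E
```

```text
pos [ 430.5 -304.   216.4] rot [-9.003e+01 -4.000e-02  3.260e+00] q [-35.2  15.5   0.2  74.6   0.  -38.5] F [ 0.2 -0.1 -1.6] op 16.5 t 46.5
MOVE [134.2  41.5  -6.5] [ 0.0004 -0.003   0.0006]
```

Call:
{"api": "step_arm", "payload": {
  "series": "22 5 -1 0 0 0; 45 12 -2 0 0 0; 67 20 -3 0 0 0; 90 28 -4 0 0 0; 112 35 -5 0 0 0; 134 41 -6.5 0 -0.003 0; 134 41 -6.5 0 -0.003 0; 134 41 -6.5 0 -0.003 0"
}}

```text
time: 47.5
tool_pos: [564.6, -301.4, 175.2]
eef_rot: [-90.0, -0.0, 3.4]
wrist_force: [0.3, -0.8, 0.3]
opening: 16.8
```

```bash
python3 - <<'E'
from h import *
o=get_obs();goto([564.9,-302.8,155],3.43,o)
p=camera_params("wrist");im=det("wrist","pics/w24.png");t=o["tool_pos"]
print(proj(p,[t+[-1.6,0,-80],[563.3,-302.4,50]]).round(1).tolist())
crop(im,130,380,130,384,2.3,"pics/w24c.png")
E
```

```text
pos [ 564.6 -301.4  175.2] rot [-90.01  -0.     3.45] q [-28.1  30.   15.5  75.5  -0.  -31.5] F [ 0.3 -0.8  0.3] op 16.8 t 47.5
MOVE [ 0.2 20.2 -1.5] [0.0002 0.0003 0.0001]
[[255.8, 202.6], [254.5, 186.1]]
```

View pics/w24c.png

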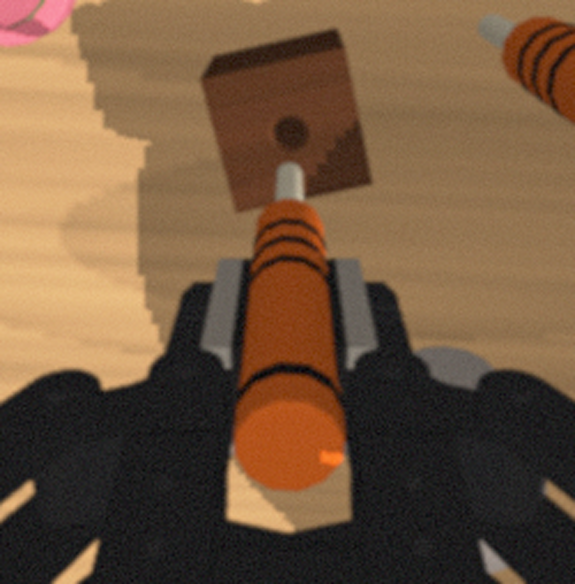

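```bash
python3 - <<'E'
from h import *
p=camera_params("wrist")
for c in ((291,132),(288,130)): print(pix2w(p,(c[0]/2.3+130,c[1]/2.3+130),50).round(1))
t=get_obs()["tool_pos"];print(t)
print("tip",pix2w(p,(289/2.3+130,202.6),t[2]-80))
E
```

```text
[ 564.4 -300.7   50. ]
[ 563.7 -301.9   50. ]
[ 564.58331758 -301.4793775   175.27328559]
tip [ 562.97835998 -301.57649777   95.27328559]
```

Call:
{"api": "step_arm", "payload": {
  "series": "0.8 5 0.3 0 0 0; 0.8 10 0.3 0 0 0; 0.8 15 0.3 0 0 0; 0.8 20 0.3 0 0 0; 0.8 25 0.3 0 0 0; 0.8 30 0.3 0 0 0; 0.8 34 0.3 0 0 0; 0.8 38 0.3 0 0 0"
}}

```text
time: 48.55
tool_pos: [565.9, -301.1, 136.3]
eef_rot: [-90.0, -0.0, 3.5]
wrist_force: [0.2, -0.1, 0.2]
opening: 16.2
```

```bash
python3 - <<'E'
from h import *
o=get_obs();goto([564.9,-302.8,155],3.43,o)
p=camera_params("wrist");im=det("wrist","pics/w25.png");t=o["tool_pos"]
print(proj(p,[t+[-1.6,0,-80],[564.1,-301.2,50]]).round(1).tolist())
crop(im,190,320,150,280,5,"pics/w25c.png")
E
```

```text
pos [ 565.9 -301.1  136.3] rot [-90.    -0.     3.45] q [-28.   30.8  11.1  70.4   0.  -31.5] F [ 0.2 -0.1  0.2] op 16.2 t 48.55
MOVE [ -1.1 -18.7  -1.6] [0.     0.0004 0.    ]
[[255.8, 202.7], [255.7, 199.7]]
```

View pics/w25c.png

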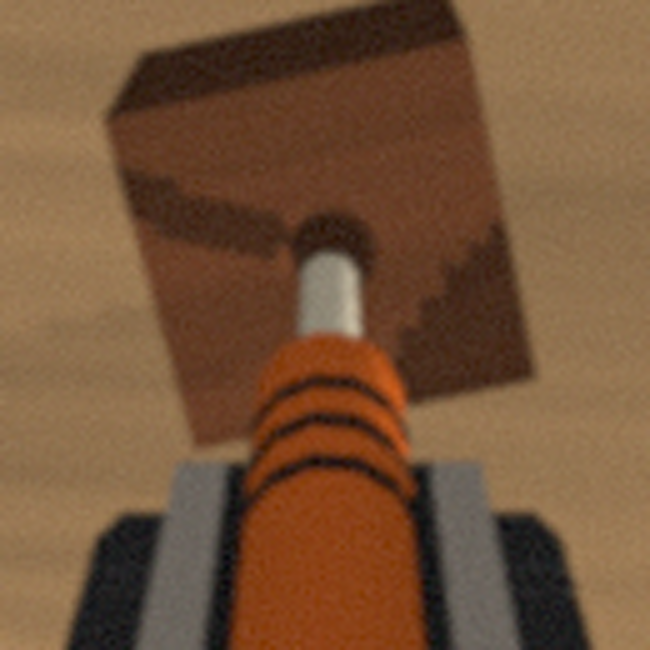

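Call:
{"api": "step_arm", "payload": {
  "series": "-1.2 0 0.4 0 0 0; -1.2 2 0.4 0 0 0; -1.2 4 0.4 0 0 0; -1.2 6 0.4 0 0 0; -1.2 8 0.4 0 0 0; -1.2 10 0.4 0 0 0; -1.2 13 0.4 0 0 0; -1.2 16 0.4 0 0 0"
}}

```text
time: 49.6
tool_pos: [564.7, -300.8, 120.3]
eef_rot: [-90.0, 0.0, 3.4]
wrist_force: [-0.7, -0.5, -0.8]
opening: 16.4
```

Inside the hole, no contact force. Continue down.

Call:
{"api": "step_arm", "payload": {
  "series": "0 4 0 0 0 0; 0 9 0 0 0 0; 0 14 0 0 0 0; 0 19 0 0 0 0; 0 24 0 0 0 0; 0 28 0 0 0 0; 0 32 0 0 0 0; 0 32 0 0 0 0"
}}

```text
time: 50.6
tool_pos: [564.5, -300.7, 88.2]
eef_rot: [-90.0, 0.0, 3.4]
wrist_force: [-0.3, 0.1, 0.2]
opening: 16.3
```

Call:
{"api": "step_arm", "payload": {
  "series": "0 0.5 0 0 0 0; 0 1 0 0 0 0; 0 1.5 0 0 0 0; 0 2 0 0 0 0; 0 2.5 0 0 0 0; 0 3 0 0 0 0; 0 3.3 0 0 0 0; 0 3.3 0 0 0 0"
}}

```text
time: 51.6
tool_pos: [564.7, -300.8, 85.2]
eef_rot: [-90.0, 0.0, 3.5]
wrist_force: [0.6, 0.7, -0.1]
opening: 16.8
```

```bash
python3 - <<'E'
from h import *
goto([564.9,-302.8,155],3.43)
im=det("wrist","pics/w26.png")
E
```

```text
pos [ 564.7 -300.8   85.2] rot [-90.     0.     3.45] q [-28.   32.1   5.8  63.7   0.  -31.5] F [ 0.6  0.7 -0.1] op 16.8 t 51.6
MOVE [  0.1 -69.8  -2. ] [-0.      0.0004 -0.    ]
```

View pics/w26.png

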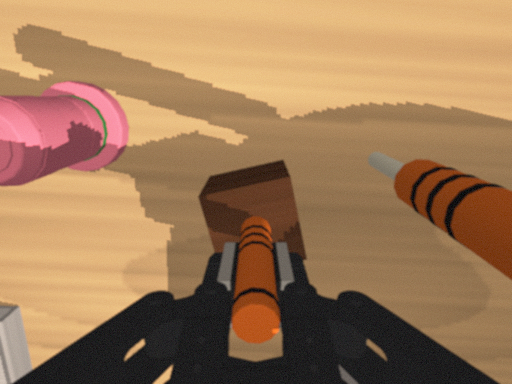

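Nearly seated. Go down another few mm until contact.

Call:
{"api": "step_arm", "payload": {
  "series": "0 0.4 0 0 0 0; 0 0.8 0 0 0 0; 0 1.2 0 0 0 0; 0 1.6 0 0 0 0; 0 1.6 0 0 0 0; 0 1.6 0 0 0 0; 0 1.6 0 0 0 0; 0 1.6 0 0 0 0"
}}

```text
time: 52.65
tool_pos: [565.0, -300.9, 85.0]
eef_rot: [-90.0, -0.1, 3.5]
wrist_force: [-4.0, 2.4, 15.9]
opening: 16.7
```

Call:
{"api": "step_arm", "payload": {
  "series": "0 -1.5 0 0 0 0; 0 -1.5 0 0 0 0; 0 -1.5 0 0 0 0; 0 -1.5 0 0 0 0; 0 -1.5 0 0 0 0; 0 -20 0 0 0 0; 0 -60 0 0 0 0; 0 -110 0 0 0 0",
  "fingers": -0.4
}}

```text
time: 53.65
tool_pos: [564.1, -300.5, 194.1]
eef_rot: [-89.9, 0.1, 3.4]
wrist_force: [0.8, -0.3, 0.7]
opening: 59.8
```

Call:
{"api": "step_arm", "payload": {
  "series": "-20 -20 0 0 0 0; -60 -40 0 0 0 0; -110 -40 0 0 0 0; -150 -40 0 0 0 0; -190 -40 0 0 0 0; -190 -40 0 0 0 0; -190 -40 0 0 0 0; -190 -40 0 0 0 0"
}}

```text
time: 54.65
tool_pos: [375.8, -312.2, 233.4]
eef_rot: [-90.0, 0.0, 3.5]
wrist_force: [0.1, -0.4, 0.6]
opening: 60.2
```

```bash
python3 - <<'E'
from h import *
goto([300,-350,250],3.43)
im=det("wrist","pics/w27.png")
im=det("scene","pics/scene4.png");im=det("top","pics/top4.png")
E
```

```text
pos [ 375.8 -312.2  233.4] rot [-89.99   0.     3.49] q [-39.7  10.8  -3.4  75.8   0.  -43.2] F [ 0.1 -0.4  0.6] op 60.2 t 54.65
MOVE [-77.9 -16.6 -33.1] [-0.0002  0.001  -0.    ]
```

View pics/w27.png

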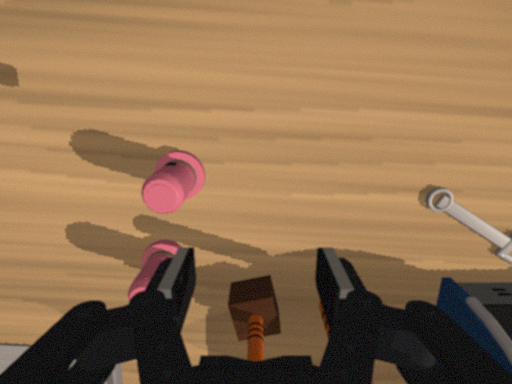

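View pics/scene4.png

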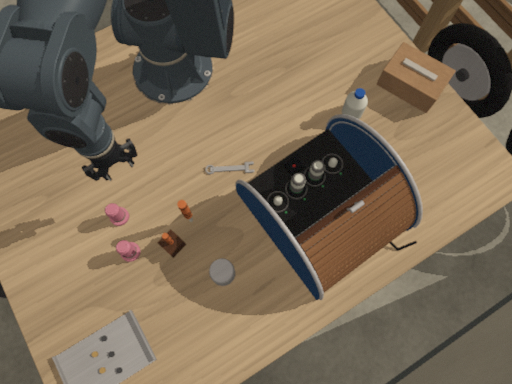

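View pics/top4.png

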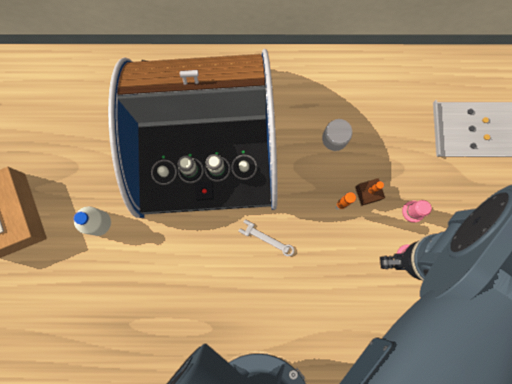

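```bash
python3 - <<'E'
from h import *
a=cv2.imread("pics/top2.png")[140:210,135:275];b=cv2.imread("pics/top4.png")[140:210,135:275]
cv2.imwrite("pics/cmp.png",cv2.resize(np.vstack([a,b]),None,fx=4,fy=4,interpolation=cv2.INTER_CUBIC))
E
```

```text
(no output)
```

View pics/cmp.png

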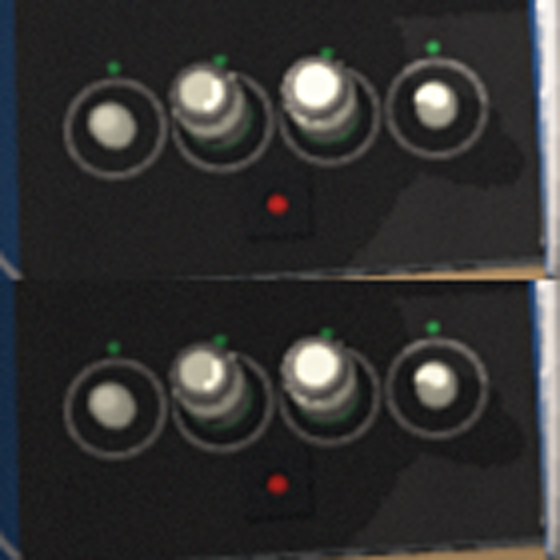

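Both lamps are still home and the button has come back out. Handing in.

```bash
python3 -c "
from bench import *
print(finish_job())"
```

```text
the job is handed in; nothing more can be done
None
```

The job is done and handed in, at about 55 s on the robot's clock. Nothing visible on the dock confirms that charging started: its lights look the same before and after the press.

- **Cover:** I raised it by the handle and let go at about 1.1 rad. It rolled fully back, and the last pictures show it still open.
- **Lamps:** There were two on the bench, and they are now on posts 2 and 3. Pressing on each lamp's top met a firm stop at 140 mm, which is where a fully seated lamp should be.
- **Reset button:** I pushed it with the tip of the pin from the stand. It stopped firmly at about 14 N (full travel needs 4 N), and I held it there for about 1.5 s. In the last picture it is out again.
- **Pin:** It is back in the stand, with a firm stop at the height I took it from, and it was upright after release.
- **Left alone:** I did not touch the tin, spanner, bottle, pink look-alikes or the larger pin. They look unmoved, except that the arm hid one pink lamp in the last top view (both show in the other views). I saw no lamp get knocked aside.

One reading was off: both lamps stopped about 2 mm higher at the gripper than planned, with 15 to 17 N sideways. The check on the lamp tops showed both were fully down.

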